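# Two-face penetrometer test of a clay brick

### The arm

A 7-joint arm with a two-finger parallel gripper is mounted at the origin on the work surface. World frame = base frame: x ahead of the robot, y to its left, z up, the work surface at z = 0. Lengths are in m, angles in rad, forces in N, time in s.
With the tool pointing down it reaches from about 0.425 to 0.95 m from the base axis. Payload 16.7 kg.
Tool frame: the origin (TCP) lies at the very end of the fingers, on their centre line; the grasp point (between the pads) lies 19 mm behind it (robot.pinch_z is the distance from the TCP to the grasp point, in m); x points along the fingers, y is the direction in which the jaws open and shut, and the axes are right-handed (so a half turn about x gives the same grasp; the last joint's range is limited). The gripper opens to 94 mm and grips with 3 to 60 N. Pads are 16 mm wide; open, the fingers measure 119 mm over their backs; the gripper's body (75 mm by 177 mm) begins 78 mm behind the grasp point.
Start: joints at [1.058, 0.426, 0.074, 1.606, -0.034, 1.111, -0.067], TCP at [0.24, -0.631, 0.205] pointing down, gripper open.
Joint ranges: [-2.85, 2.85], [-0.5, 2.14], [-1.23, 1.37], [0.21, 2.46], [-1.02, 4.16], [0.16, 2.05], [-2.73, 2.73]. Speed limits (rad/s): [1.89, 1.89, 2.39, 2.39, 3.01, 3.01, 3.01].

### API

Orientations are given as a rotation vector (axis times angle).
In Python, from station import robot gives the robot as it stands.
- The arm moves only by the tool move_arm, never from a script. Its argument "steps" is a list of rows, each a list of 7 numbers: the shift along the tool's x, y, z in mm, then the turn, a rotation vector about the tool's x, y, z in degrees, then the gripper's target within -1 to 1 (shut at 1, half-way at 0, fully open at -1). In form: [[dx, dy, dz, rx, ry, rz, fingers], ...]. A call has 1 to 20 rows; each row shifts and turns the commanded pose from where the row before left it, along the tool's axes as they then stand; what a row does not reach is not made up. A row lasts 1/8 s, in which the tool goes at most 62.5 mm and 10.7 degrees, less where a joint would pass 70% of its speed; a pose out of reach is approached as far as the arm can. A call with a gripper value outside its range is refused whole. The fingers move at their own pace and stop on an object; the grip force is fixed at half the most. Time passes only in rows, so rows that do not move let the fingers close. It gives the time, the measured TCP pose, the force and the opening at its end, in the units of the state.
- robot.sense(): the state, without advancing time (a new reading comes with each control period).
- robot.camera(name): name is "scene" or "top" or "wrist"; returns a dict with "frame" (384x512x3 uint8, red, green, blue), "z_map" (384x512 float32, m along the optical axis (not along the pixel's ray), 0 where there is no reading), "vfov" (degrees; the focal length in pixels is half the picture's height over the tangent of half this angle, whatever the lens; pixels are square), "cx", "cy" (the principal point, pixels), "R" (3x3) and "t" (3): a world point X has camera coordinates R X + t; the wrist camera has in their place "hand_eye" (4x4, takes a point from camera to tool coordinates, whose origin is the TCP and whose axes are the tool frame's). Camera axes: x right, y down, z forward; pixel columns grow to the right and rows downward; lengths in m; the calibration is good to about 2 mm. A picture is of the moment at which its call begins: read the wrist's pose just before it.
- robot.close_job(): hands the job in, once; it reports no verdict.
The state is a dict: "time_s": time; "qpos": joint angles; "qvel": joint speeds; "joint_torque": joint torques, N m; "ee_pos": TCP position; "tcp_rot": TCP orientation; "wrist_force": force on the tool from outside, world axes, zero at the start; "moment": the same for the moment, N m; "finger_gap": finger opening in m.
Only numpy, scipy, OpenCV 4.12 (cv2) and the standard library are available. Lean on these libraries where they do the work, as an engineer would, in place of code of your own. Each camera call takes 0.05 s, during which the arm holds its last target.

### The job

Test the dried clay brick on the spring penetrometer: hold it up and gently press the middle of one of its long narrow edges squarely against the plunger until the plunger is pushed in up to its dark ring, then turn the brick and do the same with the middle of one of its broad faces. Finally stand the brick on one of its long narrow edges on the cork mat, fully on it, and let go; it is brittle, so never ram or drop it, and leave everything else where it stands.

Things in the scene. Friction and masses are not known exactly. Their poses are not given: they have to be found in the camera images.
- brick_center (a point): Centre of the loose dried-clay brick, a plain brown block 60 x 46 x 30 mm, 0.12 to 0.21 kg, lying flat on the table at the start (centre 15 mm up). Axes: x along its 60 mm length, y along its 46 mm width, z along its 30 mm thickness (up at the start). The two broad faces (60 x 46 mm) are square to z, the two long narrow edges (60 x 30 mm) are square to y, the two short ends (46 x 30 mm) to x.
- plunger_tip (a point): Middle of the flat front of the penetrometer's plunger, 42 mm above the table; it moves with the plunger. Axes: x is level and is the direction in which the plunger is pushed in (from the tip towards the barrel), z up. The plunger is a level steel rod 12 mm thick with a 16 mm foot; it sticks 50 mm out of the barrel.
- gauge: Penetrometer stand, a bent steel bracket fixed to the table; origin on the table, 85 mm behind the tip, x as for the tip. Foot 84 mm wide, 6 mm thick, from 40 to 155 mm behind the tip; upright 77 mm tall, 89 mm behind the tip; barrel 30 mm thick, on the plunger's axis, from 50 to 150 mm behind the tip.
- plunger (a joint): How far the plunger is pushed in, m: 0 out, 0.008 at its stop, where its dark ring reaches the barrel. A spring pushes back: 1.8 N at the start of the travel, 9 N at the stop; it springs out again by itself.
- mat_top (a point): Middle of the top of the cork mat, 130 x 110 mm and 4 mm thick, fixed to the table; x along its 130 mm length, z up.
- jar: Bystander, to be left alone: soil jar with a dark lid, 76 mm wide, 114 mm tall. Origin at the centre of its underside.
- jar2: Bystander, to be left alone: soil jar with a shiny steel lid, 76 mm wide, 114 mm tall. Origin at the centre of its underside.
- dish: Bystander, to be left alone: glass dish, 90 mm wide, 15 mm tall. Origin at the centre of its underside.
- disc: Bystander, to be left alone: round clay disc, 48 mm across, 20 mm tall. Origin at the centre of its underside.
- tweezers: Bystander, to be left alone: steel tweezers lying flat, about 125 mm long. Origin at the centre of its underside.
- jarlid: Bystander, to be left alone: loose jar lid, 68 mm wide, 12 mm tall. Origin at the centre of its underside.
- spoon: Bystander, to be left alone: steel spoon, 160 mm long, lying along its x axis; origin on its underside about half-way along.

How it is judged:
By the outcome, as a careful person would: the job done as asked, in the order asked, and still so for the second after the job is handed in, with the robot touching nothing.
It also fails if it takes over 69 s, if anything falls off the work surface, if the arm or the gripper's body presses on something with over 40 N, if the wrist force passes 120 N, or if a joint passes its speed limit or range.

## Working session

There is one attempt and no reset: what is moved stays moved. The work goes in short steps, Python scripts to look and compute and a tool call to move; the robot and the scene stay as the last step left them, time stands still between calls to the robot, and variables do not carry over. Pictures are saved under pics/ and viewed, and the job is handed in when it is done.

Besides the shell and the picture viewer there is one more tool, called after "Request:" as a command line: name --pt "numbers of a row" for each row, then --argument value for the rest. move_arm: Moves the arm, as the interface text tells. Its arguments: {"type":"object","properties":{"steps":{"type":"array"}},"required":["steps"]}

```bash
ls; mkdir -p pics
cat > h.py <<'E'
from station import robot
import numpy as np, cv2, pickle
from scipy.spatial.transform import Rotation as Ro
def K(c):
    f=c["frame"].shape[0]/2/np.tan(np.radians(c["vfov"])/2); return f,c["cx"],c["cy"]
def snap(name,fn):
    s=robot.sense(); c=robot.camera(name); c=dict(c)
    if "hand_eye" in c:
        T=np.eye(4);T[:3,:3]=Ro.from_rotvec(s["tcp_rot"]).as_matrix();T[:3,3]=s["ee_pos"]
        M=T@np.array(c["hand_eye"])
    else:
        M=np.eye(4);R=np.array(c["R"]);M[:3,:3]=R.T;M[:3,3]=-R.T@np.array(c["t"])
    c["M"]=M
    cv2.imwrite(f"pics/{fn}.png",cv2.cvtColor(c["frame"],cv2.COLOR_RGB2BGR))
    pickle.dump(c,open(f"pics/{fn}.pkl","wb")); return c
def load(fn): return pickle.load(open(f"pics/{fn}.pkl","rb"))
def cloud(c):
    f,cx,cy=K(c); z=c["z_map"]; h,w=z.shape; u,v=np.meshgrid(np.arange(w),np.arange(h))
    P=np.stack([(u-cx)/f*z,(v-cy)/f*z,z],-1)
    W=P@c["M"][:3,:3].T+c["M"][:3,3]; W[z<=0]=np.nan; return W
def onplane(c,u,v,h):
    f,cx,cy=K(c); d=c["M"][:3,:3]@np.array([(u-cx)/f,(v-cy)/f,1]); o=c["M"][:3,3]
    return o+d*(h-o[2])/d[2]
def crop(fn,u0,v0,u1,v1,s,out):
    im=cv2.imread(f"pics/{fn}.png")[v0:v1,u0:u1]; cv2.imwrite(f"pics/{out}.png",cv2.resize(im,None,fx=s,fy=s,interpolation=cv2.INTER_CUBIC))
E
python3 - <<'E'
from h import *
for n in("top","scene","wrist"):
    c=snap(n,n+"0"); print(n,c["vfov"],c["cx"],c["cy"],c["M"].round(3).tolist())
s=robot.sense();print(s, robot.pinch_z)
E
```

```text
pics
top 50.030438472406516 258.7954931575143 190.16063736929925 [[-0.0, -0.991, 0.134, 0.427], [-1.0, 0.003, 0.016, -0.064], [-0.016, -0.134, -0.991, 0.989], [0.0, 0.0, 0.0, 1.0]]
scene 45.88782517438093 249.67505553264655 196.18149355008103 [[-0.671, 0.637, -0.38, 1.012], [0.742, 0.58, -0.337, 0.315], [0.006, -0.507, -0.862, 1.025], [0.0, 0.0, 0.0, 1.0]]
wrist 60.25193784156074 257.71939299796566 196.51758140050111 [[0.355, -0.909, -0.216, 0.301], [-0.935, -0.346, -0.081, -0.608], [-0.001, 0.231, -0.973, 0.384], [0.0, 0.0, 0.0, 1.0]]
{'time_s': 0.15, 'qpos': array([ 1.05749656,  0.42659681,  0.0738564 ,  1.60643743, -0.03409088,
        1.11081774, -0.0670716 ]), 'qvel': array([-0.0004596 , -0.00241009, -0.0011904 , -0.00190764,  0.00033592,
        0.00079684,  0.00190613]), 'joint_torque': array([ 5.20359245e-03, -9.36271548e+01,  3.67019579e+00, -4.54423106e+01,
       -4.88209329e-02,  1.79388147e-02,  2.01628209e-04]), 'ee_pos': array([ 0.24003881, -0.63051584,  0.2049408 ]), 'tcp_rot': array([ 2.02314153,  0.37316695, -2.02365993]), 'wrist_force': array([ 1.04829804, -0.57520917, -0.89364753]), 'moment': array([-0.01467077,  0.01628152, -0.03204609]), 'finger_gap': 0.09421183270825965} 0.0188
```

View pics/top0.png

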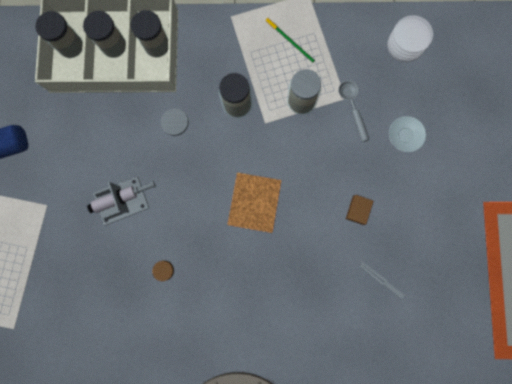

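View pics/scene0.png

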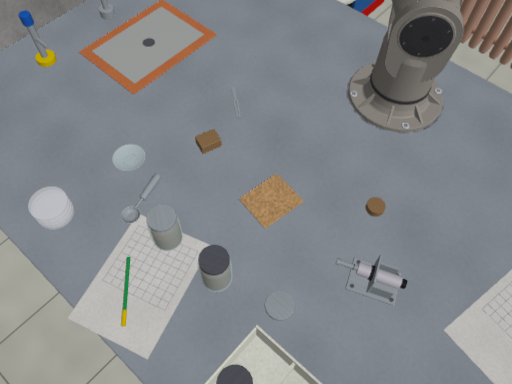

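View pics/wrist0.png

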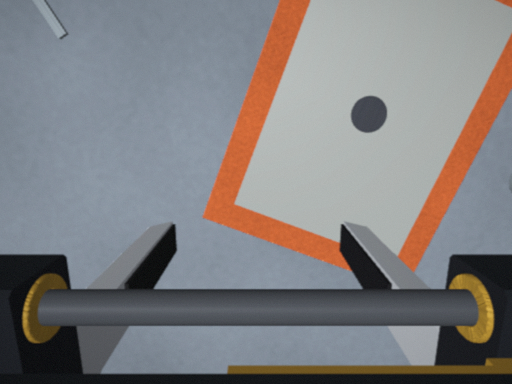

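The top view shows the brick at about (360,209), the mat at (255,202), and the gauge at (120,200) with its plunger pointing right and slightly up to (152,185). I'll enlarge these.

Run:
```python
from h import *
crop("top0",75,165,175,235,8,"g"); crop("top0",215,160,395,240,4,"b")
c=load("top0"); W=cloud(c)
# brick: points 0.02<z<0.04
m=(W[...,2]>0.02)&(W[...,2]<0.045); m[:, :330]=0; m[:,390:]=0; m[:180]=0; m[240:]=0
P=W[m]; print("brick top",len(P),np.median(P,0).round(4)); 
print("tab z",np.median(W[280:300,200:300,2]))
img=c["frame"].astype(int)
r=cv2.minAreaRect(P[:,:2].astype(np.float32)*1000); print(r); print(cv2.boxPoints(r))
hsv=cv2.cvtColor(c["frame"],cv2.COLOR_RGB2HSV)
mm=((hsv[...,1]>100)&(hsv[...,0]<25)).astype(np.uint8); mm[:160]=0;mm[240:]=0;mm[:,:215]=0;mm[:,300:]=0
v,u=np.nonzero(mm); Q=np.array([onplane(c,a,b,.004)[:2] for a,b in zip(u,v)])*1000
r=cv2.minAreaRect(Q.astype(np.float32)); print("mat",r); print(cv2.boxPoints(r))
```

```text
brick top 525 [ 0.5094 -0.2833  0.0287]
tab z nan
((511.00933837890625, -284.0271301269531), (46.5025749206543, 60.761962890625), 71.4467544555664)
[[ 474.80908 -296.4032 ]
 [ 532.41315 -315.73682]
 [ 547.2096  -271.65106]
 [ 489.60553 -252.31744]]
mat ((531.2423706054688, -36.32084655761719), (107.76737976074219, 127.23596954345703), 79.924560546875)
[[ 459.17883   -78.24393 ]
 [ 584.45264  -100.50318 ]
 [ 603.3059      5.602234]
 [ 478.0321     27.861488]]
```

View pics/g.png

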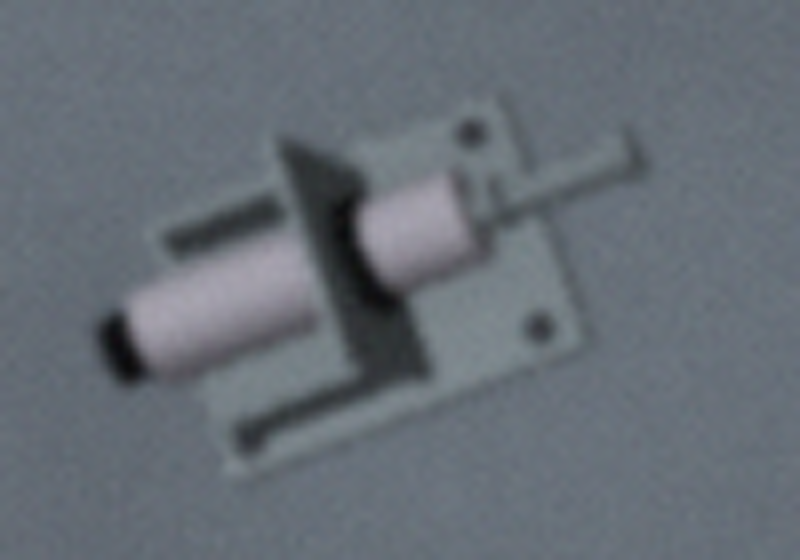

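View pics/b.png

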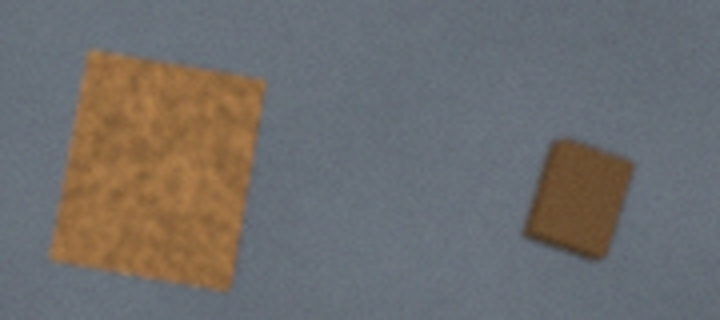

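Run:
```python
from h import *
c=load("top0"); W=cloud(c)
print("M tool\n",Ro.from_rotvec(robot.sense()["tcp_rot"]).as_matrix().round(3))
print("handeye",np.array(c.get("hand_eye",load("wrist0")["hand_eye"])).round(3))
z=W[...,2]; print("zstats",np.isfinite(z).mean(), np.nanmedian(z))
reg=np.zeros(z.shape,bool); reg[165:235,75:175]=1
# plunger/barrel axis: pick crop pts
for (u,v,h,n) in [(640/8+75,155/8+165,.042,"tip front"),(490/8+75,205/8+165,.042,"plunger root"),(108/8+75,345/8+165,.042,"barrel back"),
  (498/8+75,97/8+165,.006,"footFL"),(590/8+75,345/8+165,.006,"footFR"),(235/8+75,475/8+165,.006,"footBR")]:
    print(n,onplane(c,u,v,h).round(4))
m=reg&(z>.047)&(z<.062); P=W[m]; print(len(P))
r=cv2.fitLine(P[:,:2].astype(np.float32),cv2.DIST_HUBER,0,.01,.01).ravel(); print(r)
m=reg&(z>.036)&(z<.062)
for p,q in zip(np.argwhere(m),W[m]): 
    if p[1]>134: print(p[::-1],q.round(4))
```

```text
M tool
 [[-0.     0.356 -0.935]
 [ 0.001 -0.935 -0.356]
 [-1.    -0.001  0.   ]]
handeye [[ 0.    -0.231  0.973 -0.179]
 [ 1.    -0.    -0.     0.   ]
 [ 0.     0.973  0.231 -0.066]
 [ 0.     0.     0.     1.   ]]
zstats 0.9959971110026041 -0.0003373467355096693
tip front [0.5689 0.1943 0.042 ]
plunger root [0.5543 0.2378 0.042 ]
barrel back [0.5135 0.3477 0.042 ]
footFL [0.5922 0.2481 0.006 ]
footFR [0.5165 0.2173 0.006 ]
footBR [0.4776 0.3229 0.006 ]
596
[ 0.37118843 -0.9285576   0.5349402   0.28405616]
[152 181] [0.5764 0.2009 0.0448]
[151 182] [0.5738 0.2026 0.0468]
[152 182] [0.5736 0.1998 0.0482]
[153 182] [0.5742 0.1987 0.0437]
[149 183] [0.5722 0.2086 0.0418]
[150 183] [0.5714 0.2048 0.0467]
[151 183] [0.5709 0.2015 0.0503]
[152 183] [0.5709 0.1992 0.05  ]
[153 183] [0.5711 0.1972 0.049 ]
[154 183] [0.573  0.1983 0.0366]
[146 184] [0.5695 0.2149 0.0439]
[147 184] [0.5691 0.2117 0.0468]
[148 184] [0.5692 0.2096 0.0459]
[149 184] [0.5693 0.2074 0.0456]
[150 184] [0.5688 0.2042 0.0487]
[151 184] [0.5687 0.2017 0.0492]
[152 184] [0.5689 0.1998 0.0476]
[153 184] [0.5686 0.1968 0.0
[... 2604 characters left out ...]
0.0444]
[144 190] [0.5563 0.221  0.0376]
[135 191] [0.5524 0.2383 0.0493]
[136 191] [0.5524 0.236  0.0494]
[137 191] [0.5526 0.2341 0.0479]
[138 191] [0.5528 0.2322 0.0464]
[139 191] [0.5528 0.23   0.0462]
[140 191] [0.5533 0.2289 0.0422]
[141 191] [0.5535 0.227  0.0406]
[142 191] [0.5533 0.2242 0.0421]
[135 192] [0.5501 0.2382 0.0493]
[136 192] [0.5501 0.2361 0.0488]
[137 192] [0.5503 0.2342 0.0472]
[138 192] [0.5506 0.2325 0.0453]
[139 192] [0.5513 0.2318 0.04  ]
[135 193] [0.548  0.2389 0.047 ]
[136 193] [0.5484 0.2375 0.044 ]
[138 193] [0.5484 0.2329 0.0438]
[135 194] [0.5469 0.2419 0.0374]
[135 195] [0.544  0.2404 0.0415]
[135 196] [0.5415 0.2398 0.0433]
[135 197] [0.5391 0.2397 0.0432]
```

Request:
move_arm --pt "0 -19 -32 0 0 0 -1" --pt "0 -19 -32 0 0 0 -1" --pt "0 -19 -32 0 0 0 -1" --pt "0 -19 -32 0 0 0 -1" --pt "0 -19 -32 0 0 0 -1"

```text
time_s: 0.78
ee_pos: [0.3564, -0.484, 0.2053]
tcp_rot: [2.023, 0.372, -2.023]
wrist_force: [-0.2, 0.4, 0.1]
finger_gap: 0.0943
```

```bash
cat >> h.py <<'E'
def rec():
    s=robot.sense(); 
    try: L=pickle.load(open("rec.pkl","rb"))
    except Exception: L=[]
    L.append((s["qpos"],s["ee_pos"],s["tcp_rot"])); pickle.dump(L,open("rec.pkl","wb"))
    print("t",round(s["time_s"],2),"q",s["qpos"].round(3),"p",s["ee_pos"].round(4),"gap",round(s["finger_gap"],4),"F",s["wrist_force"].round(1)); print(Ro.from_rotvec(s["tcp_rot"]).as_matrix().round(3).tolist())
    return s
E
python3 - <<'E'
from h import *
pickle.dump([(np.array([ 1.05749656,  0.42659681,  0.0738564 ,  1.60643743, -0.03409088, 1.11081774, -0.0670716 ]),np.array([ 0.24003881, -0.63051584,  0.2049408 ]),np.array([ 2.02314153,  0.37316695, -2.02365993]))],open("rec.pkl","wb"))
rec()
E
```

```text
t 0.78 q [ 0.823  0.307  0.007  1.776 -0.002  1.059 -0.376] p [ 0.3564 -0.484   0.2053] gap 0.0943 F [-0.2  0.4  0.1]
[[-0.0, 0.356, -0.935], [0.0, -0.935, -0.356], [-1.0, -0.0, 0.0]]
```

Request:
move_arm --pt "0 -19 -30 0 0 -8 -1" --pt "0 -19 -30 0 0 -8 -1" --pt "0 -15 -20 0 8 0 -1" --pt "0 0 0 0 8 0 -1"

```text
time_s: 1.27
ee_pos: [0.4142, -0.4062, 0.2122]
tcp_rot: [-2.398, -0.712, 1.897]
wrist_force: [0.1, -0.3, -0.5]
finger_gap: 0.0937
```

Run:
```python
from h import *
rec()
```

```text
t 1.27 q [ 0.941  0.39  -0.073  1.705 -0.351  1.237 -0.225] p [ 0.4142 -0.4062  0.2122] gap 0.0937 F [ 0.1 -0.3 -0.5]
[[0.167, 0.345, -0.924], [0.348, -0.897, -0.273], [-0.923, -0.276, -0.269]]
```

Request:
move_arm --pt "0 0 0 0 0 8 -1" --pt "0 0 0 0 0 8 -1" --pt "0 0 0 -9 -8 0 -1" --pt "0 0 0 -9 -8 0 -1"

```text
time_s: 1.78
ee_pos: [0.4114, -0.4084, 0.213]
tcp_rot: [1.908, 0.525, -1.871]
wrist_force: [-0.6, -0.3, -0.2]
finger_gap: 0.0938
```

Run:
```python
from h import *
rec()
```

```text
t 1.77 q [ 0.742  0.249 -0.084  1.837  0.025  1.025 -0.355] p [ 0.4114 -0.4084  0.213 ] gap 0.0938 F [-0.6 -0.3 -0.2]
[[0.026, 0.537, -0.843], [-0.02, -0.843, -0.538], [-0.999, 0.031, -0.011]]
```

```bash
cat > kin.py <<'E'
from h import *
from scipy.optimize import least_squares
import itertools
def fk(q,p,s):
    # p: d1,L1,L2,L3, off1(x at shoulder), off elbow a, off wrist
    R=Ro.from_euler('z',s[0]*q[0]); P=np.array([0,0,p[0]])
    R=R*Ro.from_euler('y',q[1]); P=P+R.apply([0,0,0])
    R=R*Ro.from_euler('z',s[1]*q[2]); P=P+R.apply([p[4],p[7],p[1]])
    R=R*Ro.from_euler('y',q[3]); P=P+R.apply([p[5],0,0])
    R=R*Ro.from_euler('z',s[2]*q[4]); P=P+R.apply([0,p[8],p[2]])
    R=R*Ro.from_euler('y',q[5]); P=P+R.apply([p[6],0,0])
    R=R*Ro.from_euler('z',s[3]*q[6]); P=P+R.apply([0,0,p[3]])
    return P,R.as_matrix()
E
python3 - <<'E'
from kin import *
L=pickle.load(open("rec.pkl","rb"))
for s in itertools.product([1,-1],repeat=4):
    Rs=[ (fk(q,np.zeros(9),s)[1], Ro.from_rotvec(r).as_matrix()) for q,p,r in L]
    # tool fixed: Rm.T @ Rt constant
    T=[a.T@b for a,b in Rs]; e=max(np.abs(t-T[0]).max() for t in T)
    print(s,round(e,3), T[0].round(2).tolist() if e<.1 else "")
    if e<.1:
        f=lambda p:np.concatenate([fk(q,p,s)[0]-x for q,x,r in L]+[1e-2*p[4:]])
        r=least_squares(f,[.33,.4,.4,.25,0,0,0,0,0]);print(r.x.round(3),np.abs(r.fun).max(),r.fun[:12].round(4))
E
```

```text
(1, 1, 1, 1) 0.622 
(1, 1, 1, -1) 0.924 
(1, 1, -1, 1) 0.505 
(1, 1, -1, -1) 0.876 
(1, -1, 1, 1) 0.594 
(1, -1, 1, -1) 0.657 
(1, -1, -1, 1) 0.587 
(1, -1, -1, -1) 0.606 
(-1, 1, 1, 1) 0.616 
(-1, 1, 1, -1) 0.628 
(-1, 1, -1, 1) 0.427 
(-1, 1, -1, -1) 0.295 
(-1, -1, 1, 1) 0.521 
(-1, -1, 1, -1) 0.551 
(-1, -1, -1, 1) 0.549 
(-1, -1, -1, -1) 0.0 [[-0.0, -1.0, -0.0], [0.0, 0.0, -1.0], [1.0, -0.0, 0.0]]
[ 0.297  0.567  0.518  0.357  0.007  0.022  0.021 -0.053 -0.011] 0.0013730193443518557 [-0.0006  0.0002  0.0002 -0.001   0.0009  0.0004  0.0014 -0.0006 -0.0006
  0.0003 -0.0003 -0.0001]
```

```bash
cat >> kin.py <<'E'
S=(-1,-1,-1,-1)
TF=np.array([[0,-1,0],[0,0,-1],[1,0,0.]])
LO=np.array([-2.85,-.5,-1.23,.21,-1.02,.16,-2.73]);HI=np.array([2.85,2.14,1.37,2.46,4.16,2.05,2.73])
def fit():
    L=pickle.load(open("rec.pkl","rb"))
    f=lambda p:np.concatenate([fk(q,p,S)[0]-x for q,x,r in L]+[1e-3*(p[4:])])
    r=least_squares(f,[.297,.567,.518,.357,0,0,0,0,0]); return r.x
def FK(q,p):
    P,R=fk(q,p,S); return P,R@TF
def IK(P,R,p,q0,w=.02):
    def f(q):
        a,b=FK(q,p); return np.concatenate([(a-P)*5,Ro.from_matrix(b@R.T).as_rotvec(),1e-4*(q-q0)])
    m=.04
    r=least_squares(f,np.clip(q0,LO+m,HI-m),bounds=(LO+.03,HI-.03)); return r.x,np.abs(r.fun[:6]).max()
def toolR(h,el,js):
    # heading h, elevation below horizontal el, jaw sign: tool y = js*(sin h,-cos h,0)
    x=np.array([np.cos(h)*np.cos(el),np.sin(h)*np.cos(el),-np.sin(el)]); y=js*np.array([np.sin(h),-np.cos(h),0]); return np.stack([x,y,np.cross(x,y)],1)
E
cat > feas.py <<'E'
from kin import *
p=fit(); print(p.round(3))
rng=np.random.default_rng(0)
h0=np.radians(71.4); g=np.radians(111.4); d=np.pi
tip=np.array([.569,.195,.042]); gd=np.array([np.cos(g),np.sin(g),0])
def test(n,P,h,el,js):
    R=toolR(h,el,js); tcp=P+R[:,0]*.019
    sols=[]
    for i in range(14):
        q0=np.array([-np.arctan2(P[1],P[0]),.4,0,1.7,0,1.1,0])+rng.normal(0,[.3,.2,.5,.3,1,.4,1.2])
        q,e=IK(tcp,R,p,q0)
        if e<2e-3: sols.append(q)
    print(n,round(np.degrees(el)),js,len(sols)); 
    sols=sorted(sols,key=lambda q:-np.min(np.minimum(q-LO,HI-q)))
    for q in sols[:2]: print("   ",q.round(2),"margin",np.min(np.minimum(q-LO,HI-q)).round(2))
import sys
el=np.radians(45)
for js in(1,-1):
    for n,hh in(("grasp+",h0),("grasp-",h0+d)): test(n,np.array([.511,-.284,.02]),hh,el,js)
    for n,hh in(("edge/face +g",g),("-g",g+d)): test(n,tip-gd*.02,hh,el,js)
E
python3 feas.py
```

```text
[ 0.299  0.567  0.524  0.354  0.009  0.023  0.028 -0.05  -0.014]
grasp+ 45 1 14
    [ 1.18  0.84 -0.55  1.73 -0.37  1.02  0.65] margin 0.65
    [ 1.13  0.83 -0.48  1.73 -0.42  1.04  0.7 ] margin 0.6
grasp- 45 1 7
    [-0.15  0.75  0.17  1.95  0.8   0.93  2.15] margin 0.51
    [-0.02  0.73 -0.01  1.96  0.91  1.01  2.08] margin 0.5
edge/face +g 45 1 14
    [ 0.37  0.8  -0.53  1.74 -0.45  0.99  0.62] margin 0.57
    [ 0.53  0.86 -0.75  1.74 -0.25  0.96  0.45] margin 0.48
-g 45 1 10
    [-0.76  0.73 -0.03  1.86  0.83  1.11  2.12] margin 0.6
    [-0.74  0.73 -0.06  1.86  0.85  1.13  2.11] margin 0.6
grasp+ 45 -1 6
    [ 0.89  0.8  -0.14  1.72 -0.67  1.12 -2.24] margin 0.35
    [ 0.78  0.8   0.    1.72 -0.76  1.16 -2.17] margin 0.26
grasp- 45 -1 14
    [-0.59  0.98  0.77  1.92  0.18  0.7  -0.48] margin 0.54
    [-0.58  0.97  0.76  1.92  0.2   0.71 -0.49] margin 0.54
edge/face +g 45 -1 8
    [ 0.26  0.77 -0.37  1.74 -0.57  1.03 -2.42] margin 0.31
    [ 0.04  0.76 -0.07  1.74 -0.77  1.12 -2.27] margin 0.25
-g 45 -1 14
    [-1.24  0.88  0.61  1.84  0.34  0.87 -0.64] margin 0.62
    [-1.21  0.86  0.56  1.84  0.4   0.89 -0.68] margin 0.62
```

```bash
cat >> kin.py <<'E'
def delta(P,R,s=None):
    s=s or robot.sense(); R0=Ro.from_rotvec(s["tcp_rot"]).as_matrix()
    rv=np.degrees(Ro.from_matrix(R0.T@R).as_rotvec())
    print("shift first (mm, current axes)",(R0.T@(P-s["ee_pos"])*1000).round(2),"turn",rv.round(2),"| shift in target axes",(R.T@(P-s["ee_pos"])*1000).round(2))
def plan(P,R,n,s=None):
    s=s or robot.sense(); R0=Ro.from_rotvec(s["tcp_rot"]); rv=(R0.inv()*Ro.from_matrix(R)).as_rotvec()
    out=[]
    for i in range(n):
        Ri=R0*Ro.from_rotvec(rv*i/n); d=Ri.inv().apply((P-s["ee_pos"])/n)*1000
        out.append([round(float(a),1) for a in d]+[round(float(a),2) for a in np.degrees(rv/n)])
    print(out)
E
python3 - <<'E'
from kin import *
R=toolR(np.radians(71.4),np.pi/2,1)
plan(np.array([.505,-.30,.22]),R,5)
E
```

```text
[[-1.4, -8.2, -27.4, -7.77, 0.0, -0.38], [-1.3, -4.4, -28.3, -7.77, 0.0, -0.38], [-1.3, -0.5, -28.6, -7.77, 0.0, -0.38], [-1.3, 3.3, -28.4, -7.77, 0.0, -0.38], [-1.3, 7.1, -27.7, -7.77, 0.0, -0.38]]
```

Request:
move_arm --pt "-1.4 -8 -27 -7.8 0 -0.4 -1" --pt "-1.4 -4 -28 -7.8 0 -0.4 -1" --pt "-1.4 -0.5 -29 -7.8 0 -0.4 -1" --pt "-1.4 3 -28 -7.8 0 -0.4 -1" --pt "-1.4 7 -28 -7.8 0 -0.4 -1" --pt "0 0 0 0 0 0 -1" --pt "0 0 0 0 0 0 -1"

```text
time_s: 2.65
ee_pos: [0.5048, -0.3007, 0.22]
tcp_rot: [1.449, 1.039, -1.444]
wrist_force: [0.3, -0.3, 0.5]
finger_gap: 0.0939
```

Run:
```python
from kin import *
rec(); c=snap("wrist","w1")
```

```text
t 2.65 q [ 0.638  0.285 -0.253  1.776  0.075  1.091  0.033] p [ 0.5048 -0.3007  0.22  ] gap 0.0939 F [ 0.3 -0.3  0.5]
[[0.001, 0.947, -0.321], [0.004, -0.321, -0.947], [-1.0, -0.001, -0.004]]
```

View pics/w1.png

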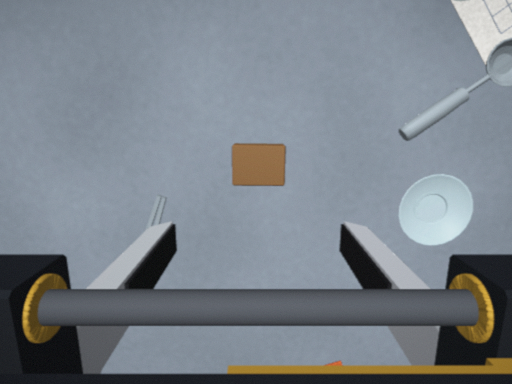

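The wrist view shows the brick between (232,143) and (287,186), already nearly square to the jaws.

Run:
```python
from kin import *
c=load("w1"); W=cloud(c)
hsv=cv2.cvtColor(c["frame"],cv2.COLOR_RGB2HSV)
mm=((hsv[...,1]>90)&(hsv[...,0]<25)).astype(np.uint8); k=np.zeros_like(mm);k[130:200,215:300]=1; mm*=k
print(mm.sum()); crop("w1",215,125,305,200,8,"w1c")
v,u=np.nonzero(mm); Q=np.array([onplane(c,a,b,.030)[:2] for a,b in zip(u,v)])*1000
r=cv2.minAreaRect(Q.astype(np.float32)); print(r); print(cv2.boxPoints(r)); print(Q.mean(0))
print(np.median(W[mm>0],0))
# PCA angle
C=np.cov((Q-Q.mean(0)).T); w,V=np.linalg.eigh(C); print(np.degrees(np.arctan2(V[1,1],V[0,1])),np.sqrt(12*w))
```

```text
2099
((509.83392333984375, -285.3456726074219), (45.04682159423828, 57.5537109375), 71.22989654541016)
[[ 475.3401  -297.41165]
 [ 529.83295 -315.93082]
 [ 544.32776 -273.2797 ]
 [ 489.8349  -254.76053]]
[ 509.76257289 -285.09939007]
[nan nan nan]
162.00830535396193 [45.9280436  57.58036103]
```

View pics/w1c.png

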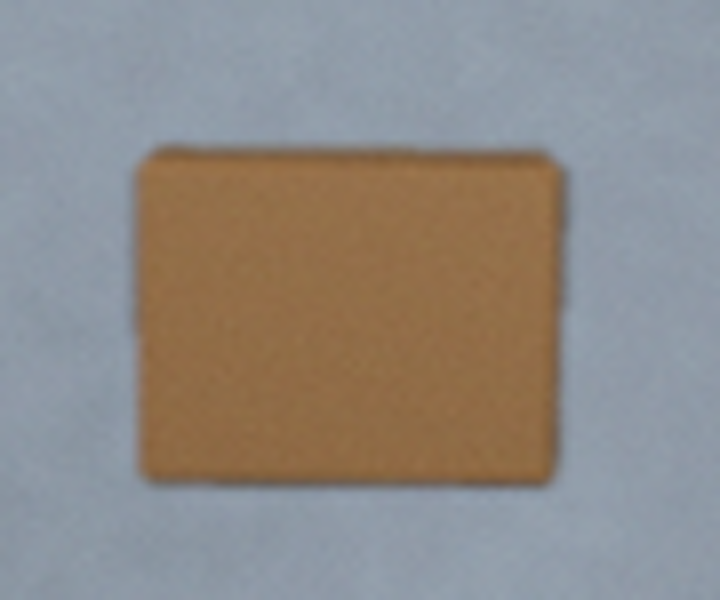

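Run:
```python
from kin import *
h=np.radians(71.4);R=toolR(h,np.pi/4,1); hd=np.array([np.cos(h),np.sin(h),0])
pin=np.array([.5097,-.2855,.0215])-.002*hd; T=pin+.0188*R[:,0]; print(T)
plan(T-.09*R[:,0],R,6)
```

```text
[ 0.5133022  -0.27479628  0.00820639]
[[24.7, 0.0, 6.1, -0.03, 7.46, -0.01], [23.7, 0.0, 9.3, -0.03, 7.46, -0.01], [22.3, 0.0, 12.3, -0.03, 7.46, -0.01], [20.5, 0.0, 15.1, -0.03, 7.46, -0.01], [18.4, 0.0, 17.6, -0.03, 7.46, -0.01], [15.9, 0.0, 19.8, -0.03, 7.46, -0.01]]
```

Request:
move_arm --pt "24.7 0 6 0 7.46 0 -1" --pt "23.7 0 9.3 0 7.46 0 -1" --pt "22.3 0 12.3 0 7.46 0 -1" --pt "20.5 0 15 0 7.46 0 -1" --pt "18.4 0 17.6 0 7.46 0 -1" --pt "15.9 0 19.8 0 7.46 0 -1" --pt "0 0 0 0 0 0 -1" --pt "0 0 0 0 0 0 -1"

```text
time_s: 3.7
ee_pos: [0.494, -0.3343, 0.0725]
tcp_rot: [2.072, 1.487, -0.859]
wrist_force: [0.1, 0.5, 1.1]
finger_gap: 0.0941
```

Run:
```python
from kin import *
s=rec(); c=snap("wrist","w2")
h=np.radians(71.4);R=toolR(h,np.pi/4,1)
delta(np.array([0.5133022,-0.27479628,0.00820639]),R,s)
```

```text
t 3.7 q [ 1.112  0.765 -0.362  1.642 -0.467  1.205  0.737] p [ 0.494  -0.3343  0.0725] gap 0.0941 F [0.1 0.5 1.1]
[[0.226, 0.947, -0.227], [0.669, -0.32, -0.671], [-0.708, -0.0, -0.706]]
shift first (mm, current axes) [89.71 -0.74  1.09] turn [-0.06  0.06 -0.06] | shift in target axes [89.71 -0.66  1.18]
```

View pics/w2.png

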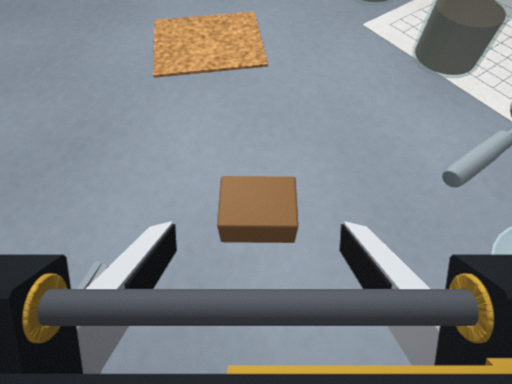

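The brick spans columns 219–298, centred between the fingertips at columns 176 and 341. I'll go in straight.

Request:
move_arm --pt "15 -0.1 0.2 0 0 0 -1" --pt "15 -0.1 0.2 0 0 0 -1" --pt "15 -0.1 0.2 0 0 0 -1" --pt "15 -0.1 0.2 0 0 0 -1" --pt "12 -0.1 0.2 0 0 0 -1" --pt "10 0 0 0 0 0 -1" --pt "7.5 0 0 0 0 0 -1" --pt "0 0 0 0 0 0 -1" --pt "0 0 0 0 0 0 -1"

```text
time_s: 4.88
ee_pos: [0.5133, -0.2752, 0.0081]
tcp_rot: [2.072, 1.487, -0.858]
wrist_force: [0.5, -0.4, -0.0]
finger_gap: 0.0939
```

Run:
```python
from kin import *
s=rec()
h=np.radians(71.4);R=toolR(h,np.pi/4,1)
delta(np.array([0.5133022,-0.27479628,0.00820639]),R,s)
```

```text
t 4.88 q [ 1.063  0.823 -0.39   1.733 -0.497  1.038  0.76 ] p [ 0.5133 -0.2752  0.0081] gap 0.0939 F [ 0.5 -0.4 -0. ]
[[0.226, 0.947, -0.226], [0.67, -0.32, -0.67], [-0.707, 0.0, -0.707]]
shift first (mm, current axes) [ 0.16 -0.16 -0.29] turn [-0.04  0.   -0.05] | shift in target axes [ 0.16 -0.16 -0.29]
```

Request:
move_arm --pt "0 0 0 0 0 0 1" --pt "0 0 0 0 0 0 1" --pt "0 0 0 0 0 0 1" --pt "0 0 0 0 0 0 1" --pt "0 0 0 0 0 0 1" --pt "0 0 0 0 0 0 1" --pt "0 0 0 0 0 0 1" --pt "0 0 0 0 0 0 1"

```text
time_s: 5.88
ee_pos: [0.5133, -0.2748, 0.008]
tcp_rot: [2.072, 1.488, -0.858]
wrist_force: [0.1, -1.1, 1.4]
finger_gap: 0.06
```

Run:
```python
from kin import *
rec()
```

```text
t 5.88 q [ 1.063  0.823 -0.39   1.734 -0.497  1.037  0.76 ] p [ 0.5133 -0.2748  0.008 ] gap 0.06 F [ 0.1 -1.1  1.4]
[[0.226, 0.948, -0.226], [0.67, -0.32, -0.67], [-0.707, -0.0, -0.707]]
```

Request:
move_arm --pt "-3 0 -3 0 0 0 1" --pt "-7 0 -7 0 0 0 1" --pt "-14 0 -14 0 0 0 1" --pt "-20 0 -20 0 0 0 1" --pt "-20 0 -20 0 0 0 1" --pt "-18 0 -18 0 0 0 1" --pt "-10 0 -10 0 0 0 1" --pt "0 0 0 0 0 0 1" --pt "0 0 0 0 0 0 1"

```text
time_s: 7.0
ee_pos: [0.5129, -0.2745, 0.1373]
tcp_rot: [2.073, 1.489, -0.859]
wrist_force: [-0.3, 0.5, -1.9]
finger_gap: 0.0596
```

```bash
cat >> kin.py <<'E'
# brick in tool
_h=np.radians(71.4);_R=toolR(_h,np.pi/4,1)
_P=np.array([0.5133,-0.2750,0.0081]); BT=_R.T@(np.array([.5097,-.2855,.015])-_P); BT[1]=0
BR=_R.T@np.stack([[np.sin(_h),-np.cos(_h),0],[np.cos(_h),np.sin(_h),0],[0,0,1]],1)  # brick axes in tool
def tcp_for(c,R): return np.array(c)-R@BT
E
python3 - <<'E'
from kin import *
rec(); print(BT,BR.round(3)); snap("wrist","w3")
g=np.radians(111.4);R=toolR(g,np.pi/4,1);gd=np.array([np.cos(g),np.sin(g),0])
c=np.array([.569,.195,.0])-gd*(.023+.10)+[0,0,.14]; print(c)
plan(tcp_for(c,R),R,12)
E
```

```text
t 7.0 q [ 1.074  0.642 -0.404  1.711 -0.516  1.209  0.659] p [ 0.5129 -0.2745  0.1373] gap 0.0596 F [-0.3  0.5 -1.9]
[[0.225, 0.948, -0.227], [0.671, -0.32, -0.669], [-0.707, -0.001, -0.708]]
[-0.0127278   0.          0.00296972] [[ 0.     0.707 -0.707]
 [ 1.    -0.     0.   ]
 [ 0.    -0.707 -0.707]]
[0.61387984 0.08048013 0.14      ]
[[22.5, -2.1, -22.0, -2.36, -0.01, -2.36], [22.5, -0.2, -22.0, -2.36, -0.01, -2.36], [22.5, 1.6, -22.0, -2.36, -0.01, -2.36], [22.4, 3.4, -21.9, -2.36, -0.01, -2.36], [22.2, 5.2, -21.7, -2.36, -0.01, -2.36], [22.0, 7.0, -21.5, -2.36, -0.01, -2.36], [21.6, 8.8, -21.1, -2.36, -0.01, -2.36], [21.2, 10.6, -20.7, -2.36, -0.01, -2.36], [20.8, 12.3, -20.3, -2.36, -0.01, -2.36], [20.2, 13.9, -19.7, -2.36, -0.01, -2.36], [19.6, 15.5, -19.1, -2.36, -0.01, -2.36], [18.9, 17.1, -18.5, -2.36, -0.01, -2.36]]
```

View pics/w3.png

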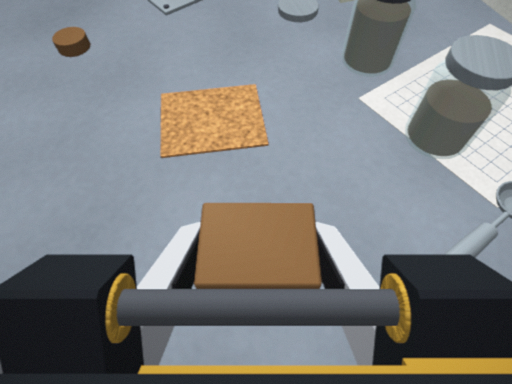

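The brick is held level between the fingers, top face spanning columns 200–320. Next I'll go to a viewing pose in front of the plunger.

Request:
move_arm --pt "22.5 -2 -22 -2.36 0 -2.36 1" --pt "22.5 0 -22 -2.36 0 -2.36 1" --pt "22.5 1.6 -22 -2.36 0 -2.36 1" --pt "22.5 3.4 -22 -2.36 0 -2.36 1" --pt "22.2 5.2 -21.7 -2.36 0 -2.36 1" --pt "22 7 -21.5 -2.36 0 -2.36 1" --pt "21.6 8.8 -21.1 -2.36 0 -2.36 1" --pt "21.2 10.6 -20.7 -2.36 0 -2.36 1" --pt "20.8 12.3 -20.3 -2.36 0 -2.36 1" --pt "20.2 13.9 -19.7 -2.36 0 -2.36 1" --pt "19.6 15.5 -19.1 -2.36 0 -2.36 1" --pt "18.9 17 -18.5 -2.36 0 -2.36 1" --pt "0 0 0 0 0 0 1" --pt "0 0 0 0 0 0 1" --pt "0 0 0 0 0 0 1"

```text
time_s: 8.93
ee_pos: [0.6102, 0.0897, 0.1336]
tcp_rot: [1.372, 2.01, -0.569]
wrist_force: [-0.4, -0.6, -2.6]
finger_gap: 0.0598
```

Run:
```python
from kin import *
rec(); snap("wrist","w4"); crop("w4",120,0,390,200,3,"w4c")
```

```text
t 8.93 q [ 0.517  0.749 -0.592  1.587 -0.351  1.237  0.541] p [0.6102 0.0897 0.1336] gap 0.0598 F [-0.4 -0.6 -2.6]
[[-0.258, 0.931, 0.257], [0.659, 0.364, -0.659], [-0.707, -0.001, -0.707]]
```

View pics/w4.png

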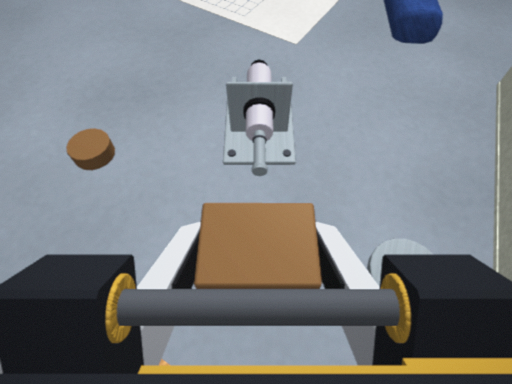

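View pics/w4c.png

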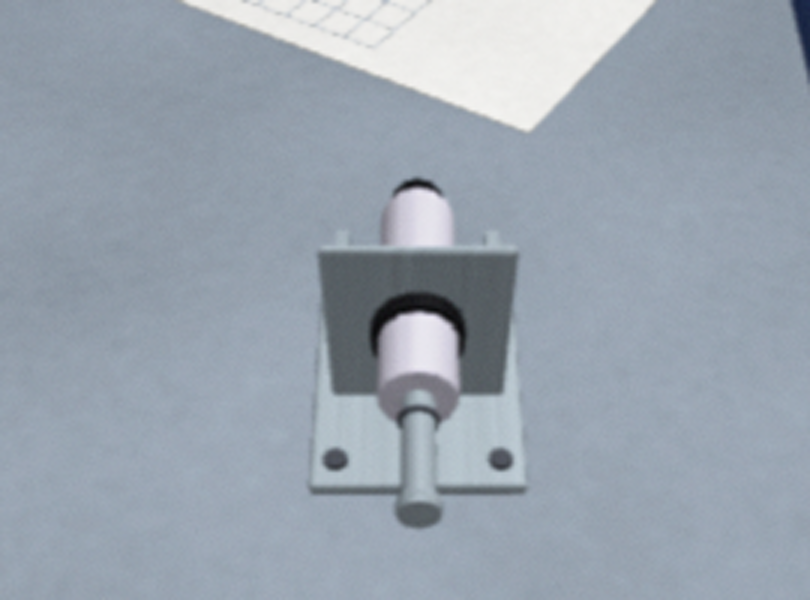

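The gauge is nearly centred at column 259. In the crop the plunger's front disc is at (418,512), i.e. pixel (259.3,170.7), and the stand's front edge runs (310,487)–(525,487).

Run:
```python
from kin import *
c=load("w4")
def px(a,b): return 120+a/3,b/3
for n,a,b,h in [("tip",418,513,.042),("footL",310,487,.006),("footR",525,487,.006),("bracketTL",318,249,.077),("bracketTR",518,249,.077),("barrel front",418,398,.042),("pl-left/ring",418,425,.036)]:
    print(n,onplane(c,*px(a,b),h).round(4))
A=onplane(c,*px(310,487),.006)-onplane(c,*px(525,487),.006); print("foot w",np.linalg.norm(A),"normal heading",np.degrees(np.arctan2(-A[0]*-1,0)) , np.degrees(np.arctan2(A[1],A[0]))-90)
A=onplane(c,*px(318,249),.077)-onplane(c,*px(518,249),.077); print(np.linalg.norm(A),np.degrees(np.arctan2(A[1],A[0]))-90)
# brick top edge ends
for u,v in((202.5,203),(314.5,203)): print(u,v)
t=onplane(c,*px(418,513),.042)[:2]
for n,a,b,h in [("midfoot",417.5,487,.006),("midbr",418,249,.077),("barrelback top",417,181,.057)]:
    q=onplane(c,*px(a,b),h)[:2]-t; print(n,np.linalg.norm(q),np.degrees(np.arctan2(q[1],q[0])))
W=cloud(c); print(W[165:177:2,255:264:2].round(3).tolist())
```

```text
tip [0.5695 0.1959 0.042 ]
footL [0.5173 0.2169 0.006 ]
footR [0.5937 0.2466 0.006 ]
bracketTL [0.5055 0.2647 0.077 ]
bracketTR [0.5701 0.2898 0.077 ]
barrel front [0.5512 0.2431 0.042 ]
pl-left/ring [0.5538 0.2362 0.036 ]
foot w 0.08199664819723254 normal heading -90.0 -248.74248419557495
0.0692777719783555 -248.77917081450488
202.5 203
314.5 203
midfoot 0.03851815951554954 111.31130365439043
midbr 0.0873349898200016 111.23606279934508
barrelback top 0.15208963950333187 111.33878029733134
[[[0.565, 0.196, 0.05], [0.567, 0.196, 0.05], [0.569, 0.197, 0.05], [0.57, 0.198, 0.049], [0.572, 0.199, 0.05]], [[0.566, 0.194, 0.049], [nan, nan, nan], [0.569, 0.195, 0.049], [0.571, 0.196, 0.05], [0.573, 0.197, 0.049]], [[0.566, 0.194, 0.046], [0.568, 0.194, 0.046], [0.569, 0.196, 0.045], [0.571, 0.196, 0.046], [0.573, 0.197, 0.046]], [[0.565, 0.195, 0.042], [0.568, 0.194, 0.044], [0.57, 0.195, 0.044], [nan, nan, nan], [0.573, 0.197, 0.042]], [[0.566, 0.193, 0.04], [0.568, 0.194, 0.04], [0.569, 0.195, 0.039], [0.571, 0.196, 0.04], [0.573, 0.196, 0.04]], [[0.566, 0.194, 0.036], [0.568, 0.194, 0.037], [0.569, 0.196, 0.035], [0.572, 0.195, 0.037], [0.573, 0.196, 0.037]]]
```

```bash
cat >> kin.py <<'E'
G=np.radians(111.3); GD=np.array([np.cos(G),np.sin(G),0]); TIP=np.array([.5694,.1956,.042])
E
python3 - <<'E'
from kin import *
R=toolR(G,np.pi/4,1)
plan(tcp_for(TIP-GD*(.023+.030),R),R,6)
E
```

```text
[[20.1, 0.1, 3.2, 0.0, -0.0, 0.01], [20.1, 0.1, 3.2, 0.0, -0.0, 0.01], [20.1, 0.1, 3.2, 0.0, -0.0, 0.01], [20.1, 0.1, 3.2, 0.0, -0.0, 0.01], [20.1, 0.1, 3.2, 0.0, -0.0, 0.01], [20.1, 0.1, 3.2, 0.0, -0.0, 0.01]]
```

Request:
move_arm --pt "20 0.1 3.2 0 0 0 1" --pt "20 0.1 3.2 0 0 0 1" --pt "20 0.1 3.2 0 0 0 1" --pt "20 0.1 3.2 0 0 0 1" --pt "15 0.1 2.4 0 0 0 1" --pt "13 0.1 2 0 0 0 1" --pt "8 0.1 1.3 0 0 0 1" --pt "4.6 0 1.6 0 0 0 1" --pt "0 0 0 0 0 0 1" --pt "0 0 0 0 0 0 1"

```text
time_s: 10.22
ee_pos: [0.5854, 0.1568, 0.0348]
tcp_rot: [1.371, 2.009, -0.567]
wrist_force: [-0.0, -0.1, -0.6]
finger_gap: 0.0597
```

Run:
```python
from kin import *
s=rec(); snap("wrist","w5"); snap("scene","s5"); crop("s5",320,220,440,310,6,"s5c"); crop("w5",160,60,360,260,4,"w5c")
R=toolR(G,np.pi/4,1)
delta(tcp_for(TIP-GD*(.023),R),R,s)
```

```text
t 10.22 q [ 0.448  0.844 -0.601  1.7   -0.354  1.011  0.566] p [0.5854 0.1568 0.0348] gap 0.0597 F [-0.  -0.1 -0.6]
[[-0.258, 0.931, 0.258], [0.659, 0.365, -0.658], [-0.707, 0.0, -0.707]]
shift first (mm, current axes) [ 21.06  -0.78 -21.49] turn [0.08 0.   0.05] | shift in target axes [ 21.05  -0.83 -21.49]
```

View pics/w5c.png

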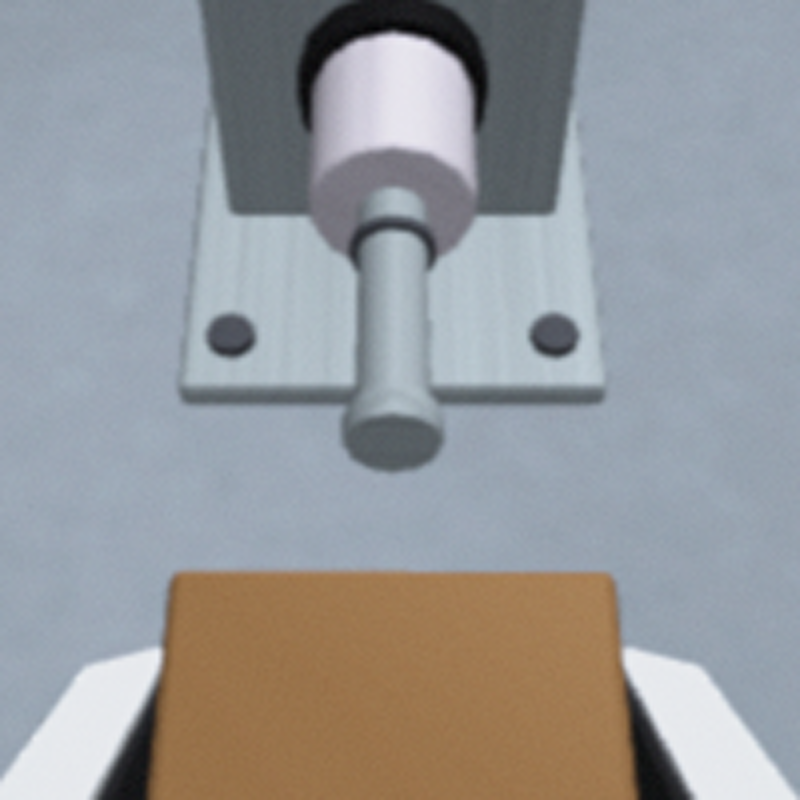

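View pics/s5c.png

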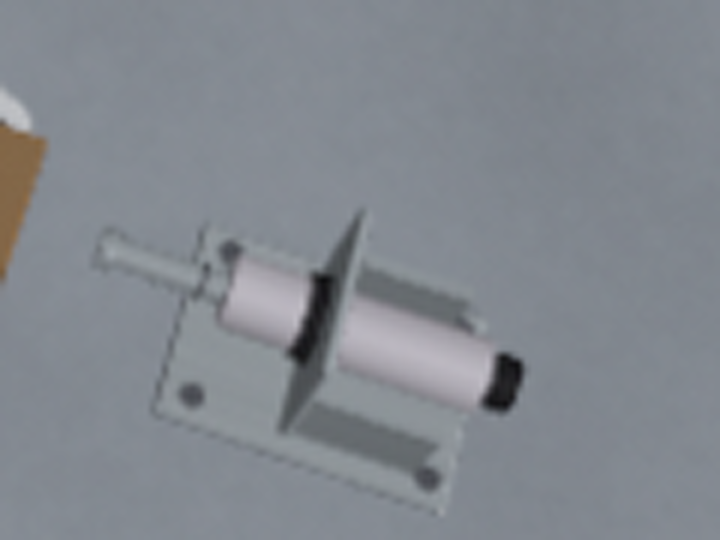

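Request:
move_arm --pt "4.2 -0.1 -4.2 0 0 0 1" --pt "4.2 -0.1 -4.2 0 0 0 1" --pt "3.5 -0.1 -3.5 0 0 0 1" --pt "2.8 -0.1 -2.8 0 0 0 1" --pt "2.1 0 -2.1 0 0 0 1" --pt "1.4 0 -1.4 0 0 0 1" --pt "0.7 0 -0.7 0 0 0 1" --pt "0 0 0 0 0 0 1" --pt "0 0 0 0 0 0 1"

```text
time_s: 11.45
ee_pos: [0.575, 0.1816, 0.0345]
tcp_rot: [1.371, 2.01, -0.568]
wrist_force: [0.4, -0.1, -1.1]
finger_gap: 0.0598
```

```bash
cat > chk.py <<'E'
from kin import *
import sys
n=sys.argv[1]; off=float(sys.argv[2]); js=int(sys.argv[3])
s=robot.sense(); F=s["wrist_force"]; print("Fg",(F@GD).round(2),"F",F.round(2),"gap",s["finger_gap"],"t",s["time_s"])
R=Ro.from_rotvec(s["tcp_rot"]).as_matrix(); c=s["ee_pos"]+R@BT; d=c-TIP
print("front past tip mm",(d@GD+off)*1000,"lateral",d@[np.sin(G),-np.cos(G),0]*1000,"z",d[2]*1000)
Rt=toolR(G,np.pi/4,js); print("rot err deg",np.degrees(Ro.from_matrix(R.T@Rt).as_rotvec()).round(2))
snap("wrist",n); crop(n,160,60,360,260,4,n+"c")
E
python3 chk.py w6 .023 1
```

```text
Fg -0.22 F [ 0.41 -0.07 -1.13] gap 0.059787260574347786 t 11.45
front past tip mm -3.1705308224204836 lateral 0.17243115911247392 z -0.6056151204185609
rot err deg [ 0.07 -0.01  0.07]
```

View pics/w6c.png

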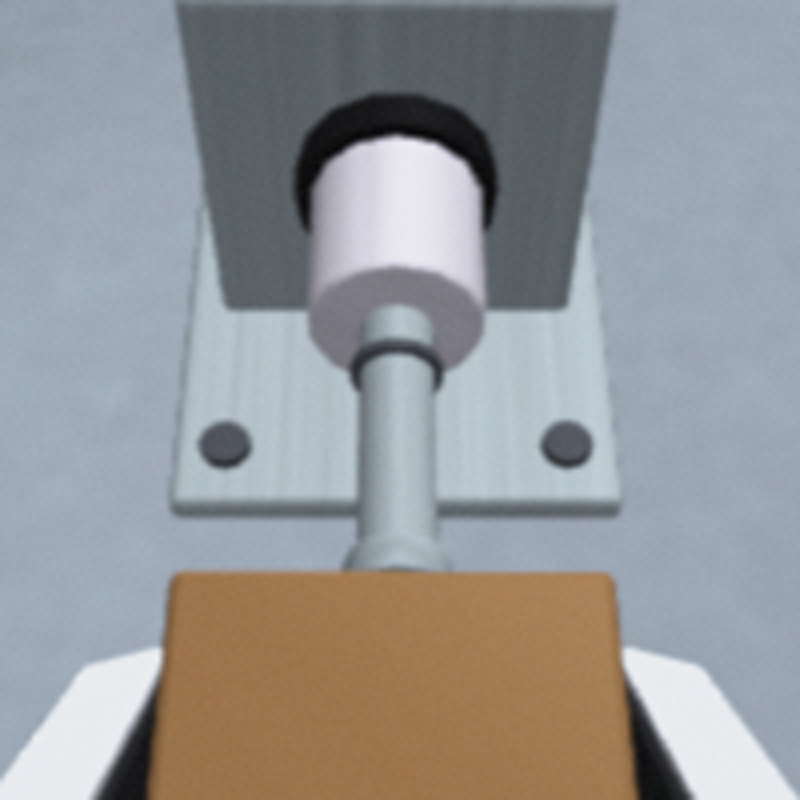

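The brick edge's middle (crop 393) lines up with the plunger (397), with about 3 mm to go. I'll raise by 0.6 mm and press slowly.

Request:
move_arm --pt "0.1 0.1 -0.9 0 0 0 1" --pt "0.5 0.1 -0.5 0 0 0 1" --pt "0.5 0.1 -0.5 0 0 0 1" --pt "0.5 0 -0.5 0 0 0 1" --pt "0.5 0 -0.5 0 0 0 1" --pt "0.5 0 -0.5 0 0 0 1" --pt "0.5 0 -0.5 0 0 0 1" --pt "0.5 0 -0.5 0 0 0 1" --pt "0.5 0 -0.5 0 0 0 1" --pt "0.5 0 -0.5 0 0 0 1" --pt "0 0 0 0 0 0 1"

```text
time_s: 12.88
ee_pos: [0.5727, 0.1883, 0.0351]
tcp_rot: [1.371, 2.01, -0.568]
wrist_force: [0.8, -4.8, -1.0]
finger_gap: 0.0595
```

```bash
python3 chk.py w7 .023 1
```

```text
Fg -4.72 F [ 0.76 -4.77 -0.98] gap 0.05952395995956294 t 12.875
front past tip mm 3.923885177655604 lateral 0.4684727705083734 z -0.045155282996638124
rot err deg [ 0.08 -0.01  0.07]
```

View pics/w7c.png

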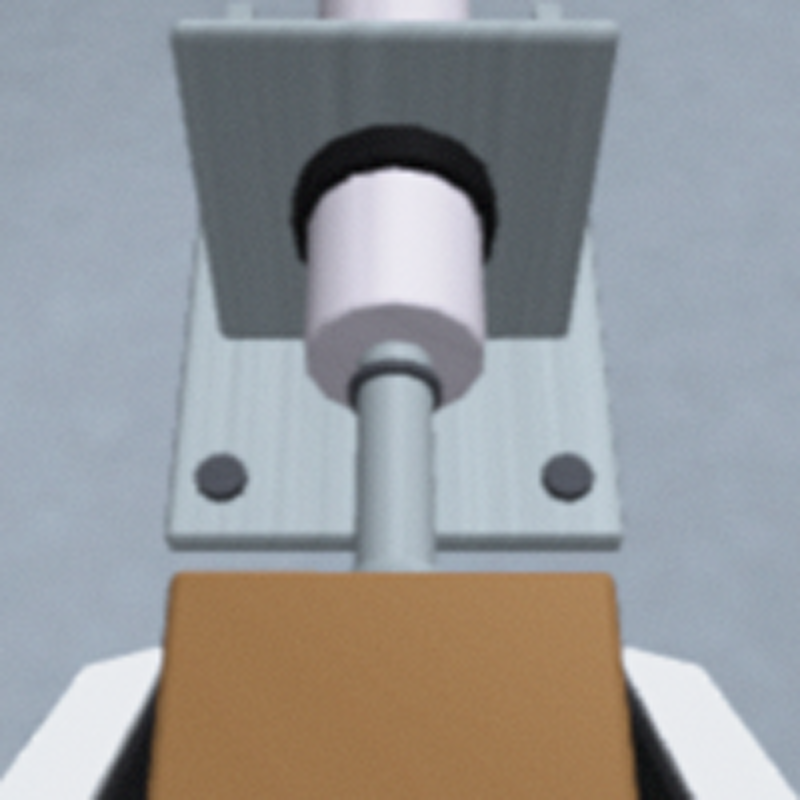

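Force is 4.7 N, about 3.3 mm in; the ring is partly closer. I'll continue.

Request:
move_arm --pt "0.5 -0.1 -0.5 0 0 0 1" --pt "0.5 -0.1 -0.5 0 0 0 1" --pt "0.5 0 -0.5 0 0 0 1" --pt "0.5 0 -0.5 0 0 0 1" --pt "0.5 0 -0.5 0 0 0 1" --pt "0.3 0 -0.3 0 0 0 1" --pt "0.3 0 -0.3 0 0 0 1" --pt "0 0 0 0 0 0 1" --pt "0 0 0 0 0 0 1"

```text
time_s: 14.05
ee_pos: [0.5713, 0.1919, 0.0351]
tcp_rot: [1.371, 2.009, -0.568]
wrist_force: [1.9, -7.5, 0.6]
finger_gap: 0.0598
```

```bash
python3 chk.py w8 .023 1
```

```text
Fg -7.7 F [ 1.93 -7.51  0.58] gap 0.05979511434854567 t 14.05
front past tip mm 7.716999779530966 lateral 0.46229771924511015 z -0.029963113652893558
rot err deg [0.06 0.03 0.03]
```

View pics/w8c.png

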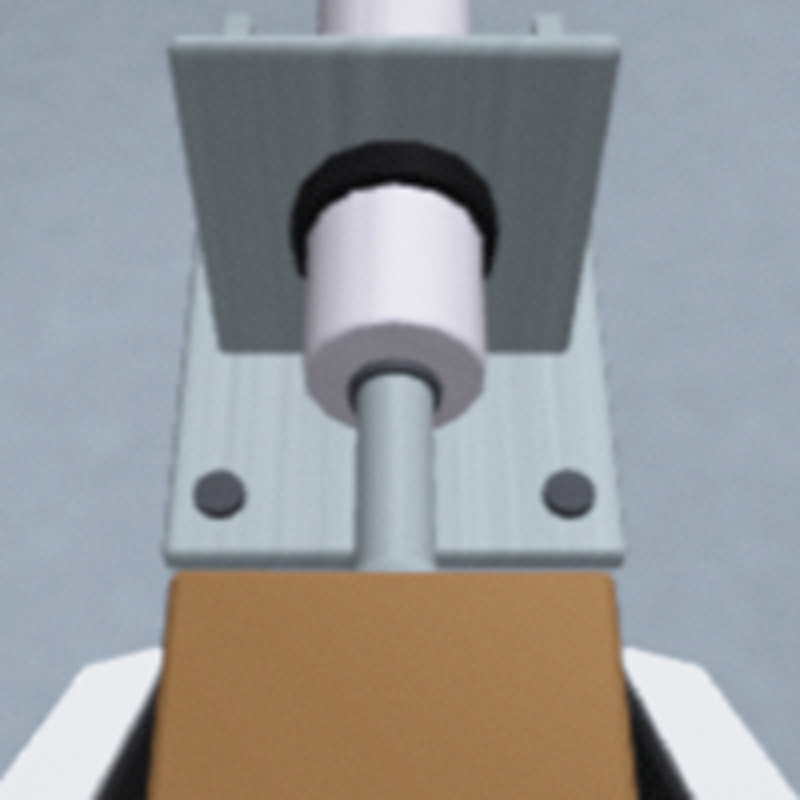

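Nearly there, at 7.7 N. The ring is about 1 mm short of the barrel.

Request:
move_arm --pt "0.3 0 -0.3 0 0 0 1" --pt "0.3 0 -0.3 0 0 0 1" --pt "0.3 0 -0.3 0 0 0 1" --pt "0.2 0 -0.2 0 0 0 1" --pt "0 0 0 0 0 0 1" --pt "0 0 0 0 0 0 1"

```text
time_s: 14.85
ee_pos: [0.571, 0.1927, 0.035]
tcp_rot: [1.372, 2.008, -0.569]
wrist_force: [1.0, -12.9, 3.8]
finger_gap: 0.0599
```

```bash
python3 chk.py w9 .023 1
```

```text
Fg -12.36 F [  0.98 -12.88   3.83] gap 0.05992822942568881 t 14.85
front past tip mm 8.639319723457424 lateral 0.4542518244208762 z -0.06661243932159361
rot err deg [0.05 0.06 0.01]
```

View pics/w9c.png

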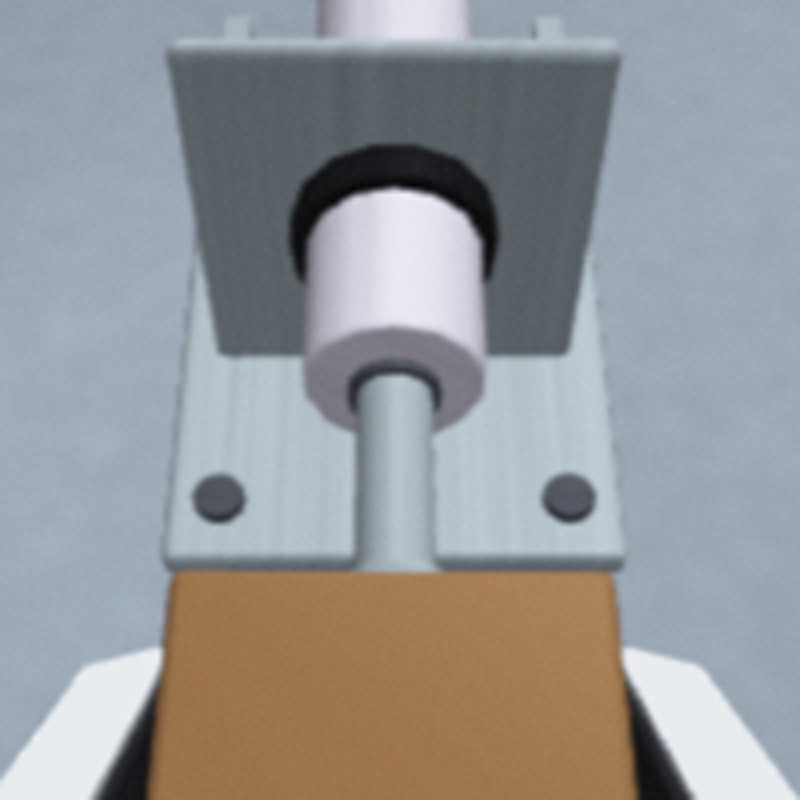

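At the stop: force jumped to 12 N (above the 9 N spring) and the ring meets the barrel. I'll back off smoothly and lift.

Request:
move_arm --pt "-0.7 0 0.7 0 0 0 1" --pt "-1.4 0 1.4 0 0 0 1" --pt "-2.8 0 2.8 0 0 0 1" --pt "-5 0 5 0 0 0 1" --pt "-8 0 8 0 0 0 1" --pt "-12 0 12 0 0 0 1" --pt "-18 0 6 0 0 0 1" --pt "-22 0 -6 0 0 0 1" --pt "-22 0 -10 0 0 0 1" --pt "-15 0 -10 0 0 0 1" --pt "-8 0 -5 0 0 0 1" --pt "0 0 0 5 0 0 1" --pt "0 0 0 9 0 0 1" --pt "0 0 0 9 0 0 1" --pt "0 0 0 9 0 0 1" --pt "0 0 0 9 0 0 1"

```text
time_s: 16.9
ee_pos: [0.6009, 0.1152, 0.1127]
tcp_rot: [1.756, 1.874, -1.382]
wrist_force: [-0.7, -0.7, -2.1]
finger_gap: 0.0598
```

Run:
```python
from kin import *
rec(); p=fit(); print(p.round(3))
```

```text
t 16.9 q [ 0.378  0.719 -0.422  1.638 -0.479  1.203 -0.079] p [0.6009 0.1152 0.1127] gap 0.0598 F [-0.7 -0.7 -2.1]
[[-0.259, 0.87, -0.42], [0.659, -0.16, -0.735], [-0.707, -0.467, -0.531]]
[ 0.307  0.532  0.49   0.37  -0.013  0.002 -0.02  -0.077  0.012]
```

Request:
move_arm --pt "0 0 0 9 0 0 1" --pt "0 0 0 9 0 0 1" --pt "0 0 0 9 0 0 1" --pt "0 0 0 9 0 0 1" --pt "0 0 0 9 0 0 1" --pt "0 0 0 9 0 0 1" --pt "0 0 0 9 0 0 1" --pt "0 0 0 9 0 0 1" --pt "0 0 0 9 0 0 1" --pt "0 0 0 9 0 0 1"

```text
time_s: 18.15
ee_pos: [0.6009, 0.1153, 0.1127]
tcp_rot: [-1.305, -0.308, 2.038]
wrist_force: [0.2, 0.8, -1.6]
finger_gap: 0.0601
```

Run:
```python
from kin import *
rec()
```

```text
t 18.15 q [ 0.131  0.682 -0.062  1.655 -0.685  1.285 -1.478] p [0.6009 0.1153 0.1127] gap 0.0601 F [ 0.2  0.8 -1.6]
[[-0.259, -0.42, -0.87], [0.659, -0.735, 0.159], [-0.707, -0.531, 0.467]]
```

Request:
move_arm --pt "0 0 0 9 0 0 1" --pt "0 0 0 9 0 0 1" --pt "0 0 0 9 0 0 1" --pt "0 0 0 9 0 0 1" --pt "0 0 0 9 0 0 1" --pt "0 0 0 6 0 0 1" --pt "0 0 0 2 0 0 1" --pt "0 0 0 0 0 0 1" --pt "0 0 0 0 0 0 1"

```text
time_s: 19.27
ee_pos: [0.6012, 0.115, 0.1129]
tcp_rot: [-0.711, 0.576, 1.803]
wrist_force: [0.2, 0.3, -1.1]
finger_gap: 0.0599
```

Run:
```python
from kin import *
s=rec(); snap("wrist","w10")
R=toolR(G,np.pi/4,-1)
print((R@BR).round(3))
delta(tcp_for(TIP-GD*(.015+.030),R),R,s)
plan(tcp_for(TIP-GD*(.015+.030),R),R,6,s)
print("FK pos err",)
```

```text
t 19.27 q [-0.004  0.686  0.131  1.665 -0.782  1.341 -2.315] p [0.6012 0.115  0.1129] gap 0.0599 F [ 0.2  0.3 -1.1]
[[-0.258, -0.946, -0.194], [0.659, -0.319, 0.681], [-0.707, 0.048, 0.706]]
[[-0.932 -0.     0.363]
 [-0.363  0.    -0.932]
 [-0.    -1.    -0.   ]]
shift first (mm, current axes) [ 92.27  -1.36 -23.65] turn [-3.83  0.02 -0.08] | shift in target axes [ 92.27   0.35 -23.65]
[[15.4, -0.2, -3.9, -0.64, 0.0, -0.01], [15.4, -0.2, -3.9, -0.64, 0.0, -0.01], [15.4, -0.1, -3.9, -0.64, 0.0, -0.01], [15.4, -0.1, -3.9, -0.64, 0.0, -0.01], [15.4, -0.0, -3.9, -0.64, 0.0, -0.01], [15.4, 0.0, -3.9, -0.64, 0.0, -0.01]]
FK pos err
```

View pics/w10.png

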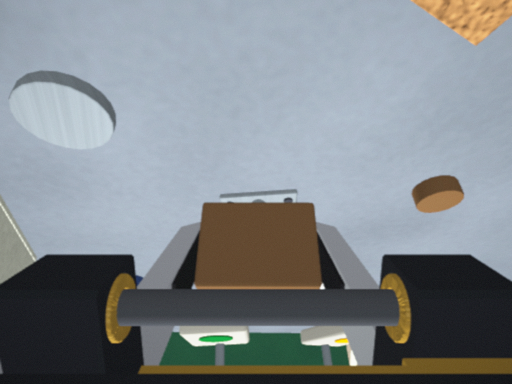

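Run:
```python
from kin import *
c=load("top0")
print("jar",onplane(c,234,88,.114),"jar2",onplane(c,305,83,.114),"lid",onplane(c,174,122,.012),"disc",onplane(c,163,271,.02))
```

```text
jar [0.77416992 0.00560305 0.114     ] jar2 [ 0.78467494 -0.1520984   0.114     ] lid [0.72836369 0.1607649  0.012     ] disc [0.36859306 0.17481994 0.02      ]
```

Request:
move_arm --pt "0 0 0 -3.8 0 -0.1 1" --pt "18 0 -4.6 0 0 0 1" --pt "18 0 -4.6 0 0 0 1" --pt "18 0.1 -4.6 0 0 0 1" --pt "15 0.1 -3.9 0 0 0 1" --pt "11 0.1 -2.8 0 0 0 1" --pt "8 0 -2 0 0 0 1" --pt "4.3 0 -1.2 0 0 0 1" --pt "0 0 0 0 0 0 1" --pt "0 0 0 0 0 0 1"

```text
time_s: 20.58
ee_pos: [0.5836, 0.1598, 0.0312]
tcp_rot: [-0.756, 0.519, 1.826]
wrist_force: [0.3, 0.1, -1.0]
finger_gap: 0.0598
```

```bash
python3 chk.py w11 .015 -1
python3 - <<'E'
from kin import *
rec(); snap("scene","s11"); crop("s11",270,200,430,310,5,"s11c"); snap("top","t11"); crop("t11",75,130,235,240,5,"t11c")
E
```

```text
Fg -0.01 F [ 0.32  0.12 -0.95] gap 0.05983015049171134 t 20.575
front past tip mm -30.40258656482449 lateral 0.2735827188346745 z 0.26676590095337654
rot err deg [-0.11 -0.01  0.06]
t 20.62 q [-0.029  0.765  0.075  1.74  -0.838  1.183 -2.186] p [0.5836 0.1599 0.0312] gap 0.0596 F [-0.  -0.7 -1.5]
[[-0.256, -0.932, -0.255], [0.659, -0.361, 0.66], [-0.707, 0.001, 0.707]]
```

View pics/w11.png

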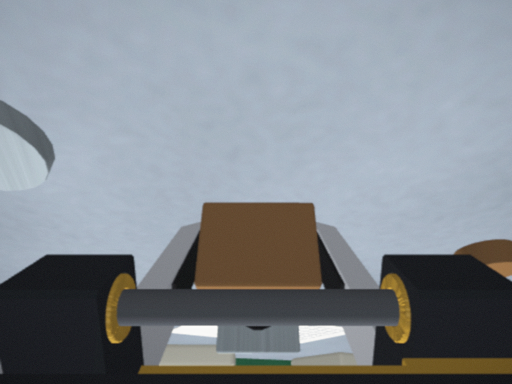

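View pics/s11c.png

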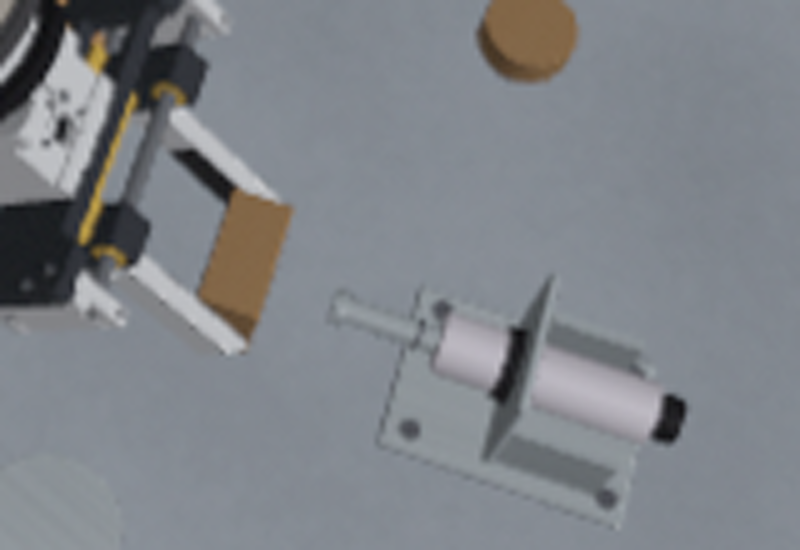

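View pics/t11c.png

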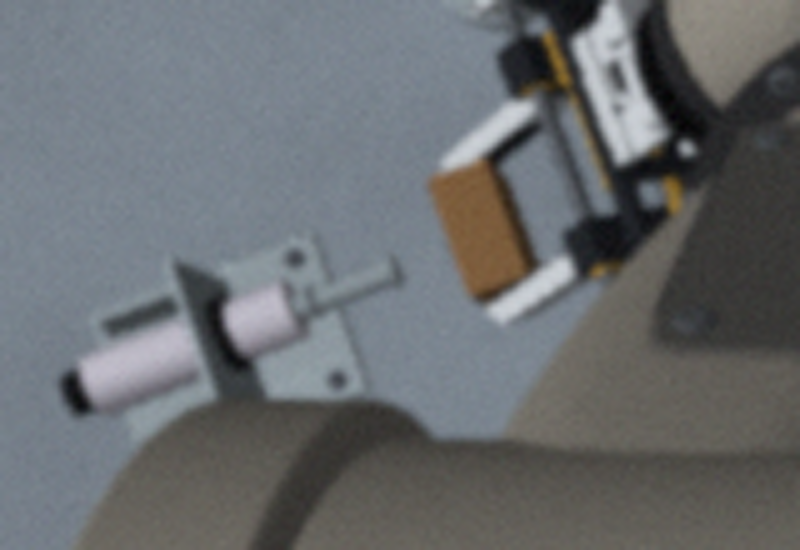

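Both views show the broad face square to the plunger, with the brick about 30 mm away at the right height. I'll approach.

Request:
move_arm --pt "4.2 0 4.2 0 0 0 1" --pt "4.2 0 4.2 0 0 0 1" --pt "3.5 0 3.5 0 0 0 1" --pt "2.8 0 2.8 0 0 0 1" --pt "2.1 0 2.1 0 0 0 1" --pt "1.4 0 1.4 0 0 0 1" --pt "0.7 0 0.7 0 0 0 1" --pt "0.5 0 0.5 0 0 0 1" --pt "0.5 0 0.5 0 0 0 1" --pt "0.5 0 0.5 0 0 0 1" --pt "0.5 0 0.5 0 0 0 1" --pt "0.5 0 0.5 0 0 0 1" --pt "0.5 0 0.5 0 0 0 1" --pt "0.5 0 0.5 0 0 0 1" --pt "0 0 0 0 0 0 1"

```text
time_s: 22.6
ee_pos: [0.5719, 0.1895, 0.0308]
tcp_rot: [-0.756, 0.519, 1.826]
wrist_force: [0.4, -3.0, -1.4]
finger_gap: 0.0599
```

```bash
python3 chk.py w12 .015 -1
python3 - <<'E'
from kin import *
snap("top","t12"); crop("t12",75,130,235,240,5,"t12c"); snap("scene","s12"); crop("s12",290,220,430,310,5,"s12c")
E
```

```text
Fg -2.92 F [ 0.45 -2.96 -1.35] gap 0.0598601478110732 t 22.6
front past tip mm 1.4703997130981663 lateral 0.11142654321185737 z -0.10414841911646905
rot err deg [-0.13 -0.    0.03]
```

View pics/t12c.png

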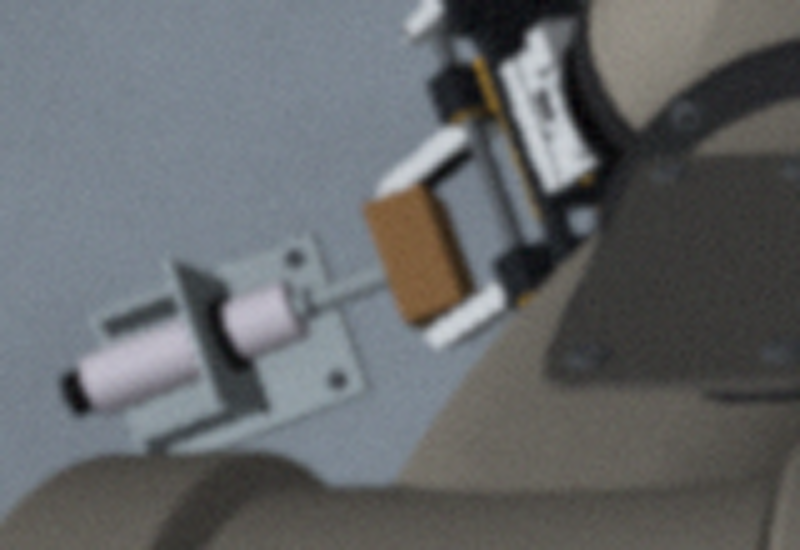

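View pics/s12c.png

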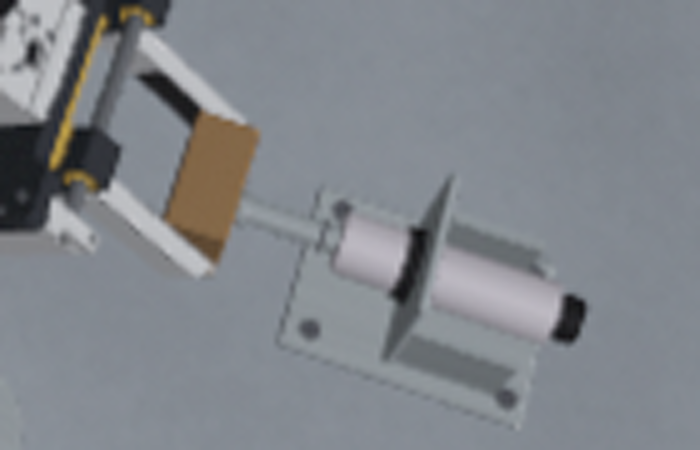

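Contact is made at the face's middle, at 2.9 N. I'll continue slowly.

Request:
move_arm --pt "0.5 0 0.5 0 0 0 1" --pt "0.5 0 0.5 0 0 0 1" --pt "0.5 0 0.5 0 0 0 1" --pt "0.5 0 0.5 0 0 0 1" --pt "0.5 0 0.5 0 0 0 1" --pt "0.5 0 0.5 0 0 0 1" --pt "0.5 0 0.5 0 0 0 1" --pt "0.4 0 0.4 0 0 0 1" --pt "0.3 0 0.3 0 0 0 1" --pt "0 0 0 0 0 0 1" --pt "0 0 0 0 0 0 1"

```text
time_s: 24.12
ee_pos: [0.57, 0.1945, 0.0308]
tcp_rot: [-0.756, 0.52, 1.826]
wrist_force: [1.3, -7.4, 0.4]
finger_gap: 0.0601
```

```bash
python3 chk.py w13 .015 -1
```

```text
Fg -7.35 F [ 1.31 -7.38  0.44] gap 0.06010316482446359 t 24.125
front past tip mm 6.8555924176388325 lateral 0.1255914522124196 z -0.08563246083163195
rot err deg [-0.14 -0.04  0.05]
```

Request:
move_arm --pt "0.4 0 0.4 0 0 0 1" --pt "0.3 0 0.3 0 0 0 1" --pt "0.3 0 0.3 0 0 0 1" --pt "0.3 0 0.3 0 0 0 1" --pt "0.2 0 0.2 0 0 0 1" --pt "0 0 0 0 0 0 1" --pt "0 0 0 0 0 0 1"

```text
time_s: 25.05
ee_pos: [0.5696, 0.1956, 0.0308]
tcp_rot: [-0.757, 0.52, 1.825]
wrist_force: [1.6, -13.9, 4.2]
finger_gap: 0.0598
```

```bash
python3 chk.py w14 .015 -1;  python3 - <<'E'
from kin import *
snap("top","t14"); crop("t14",75,130,205,240,6,"t14c"); snap("scene","s14"); crop("s14",310,220,430,310,6,"s14c")
E
```

```text
Fg -13.58 F [  1.61 -13.95   4.24] gap 0.059847846266462036 t 25.05
front past tip mm 8.02159180932576 lateral 0.11996031598473113 z -0.089511220463738
rot err deg [-0.16 -0.09  0.09]
```

View pics/s14c.png

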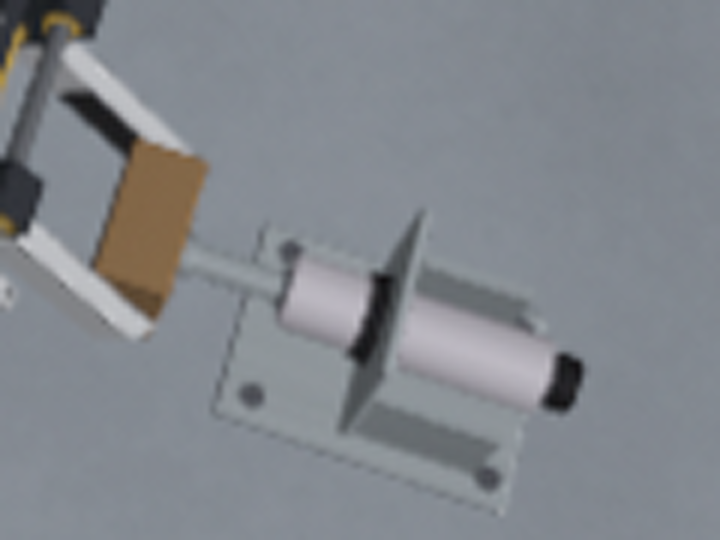

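View pics/t14c.png

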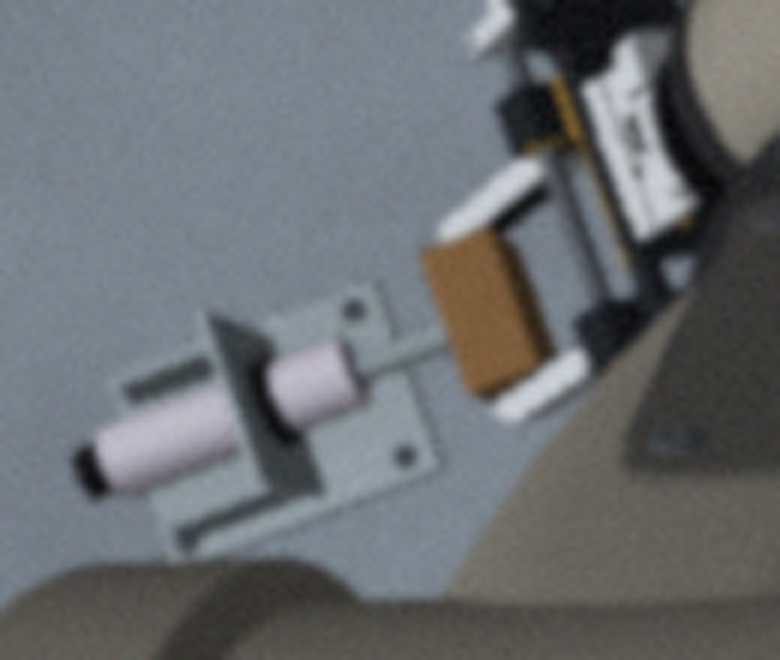

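At the stop again, at 13.6 N with the ring against the barrel. I'll back off, lift, and go to the mat.

Request:
move_arm --pt "-0.7 0 -0.7 0 0 0 1" --pt "-1.4 0 -1.4 0 0 0 1" --pt "-2.8 0 -2.8 0 0 0 1" --pt "-5 0 -5 0 0 0 1" --pt "-8 0 -8 0 0 0 1" --pt "-12 0 -12 0 0 0 1" --pt "-18 0 -6 0 0 0 1" --pt "-22 0 6 0 0 0 1" --pt "-20 0 10 0 0 0 1" --pt "-10 0 5 0 0 0 1" --pt "0 0 0 0 0 0 1" --pt "0 0 0 0 0 0 1"

```text
time_s: 26.7
ee_pos: [0.5979, 0.122, 0.0906]
tcp_rot: [-0.755, 0.519, 1.828]
wrist_force: [-0.5, 0.3, -1.2]
finger_gap: 0.0594
```

Run:
```python
from kin import *
s=rec(); p=fit()
h=np.radians(90);R=toolR(h,np.pi/4,-1)
T=tcp_for([.5312,-.0363,.027],R)
print(IK(T,R,p,s["qpos"]))
plan(T+[0,0,.06],R,9,s)
```

```text
t 26.7 q [ 2.000e-03  7.080e-01  1.100e-01  1.682e+00 -7.880e-01  1.301e+00
 -2.234e+00] p [0.5979 0.122  0.0906] gap 0.0594 F [-0.5  0.3 -1.2]
[[-0.257, -0.932, -0.255], [0.659, -0.362, 0.659], [-0.707, 0.002, 0.708]]
(array([ 0.24578919,  0.73641568,  0.18423289,  1.91677696, -0.94942167,
        1.13737834, -2.02936928]), np.float64(5.62711916684359e-09))
[[-8.0, 13.0, -10.4, 1.66, 0.0, -1.68], [-8.4, 12.5, -10.7, 1.66, 0.0, -1.68], [-8.8, 11.9, -11.1, 1.66, 0.0, -1.68], [-9.1, 11.3, -11.4, 1.66, 0.0, -1.68], [-9.4, 10.7, -11.7, 1.66, 0.0, -1.68], [-9.7, 10.1, -12.0, 1.66, 0.0, -1.68], [-10.0, 9.4, -12.3, 1.66, 0.0, -1.68], [-10.3, 8.8, -12.6, 1.66, 0.0, -1.68], [-10.5, 8.1, -12.8, 1.66, 0.0, -1.68]]
```

Run:
```python
from kin import *
s=robot.sense(); p=fit()
for d in (65,72,80):
    h=np.radians(d);R=toolR(h,np.pi/4,-1)
    T=tcp_for([.5312,-.0363,.027],R); print(d,IK(T,R,p,s["qpos"])[0].round(2))
h=np.radians(75);R=toolR(h,np.pi/4,-1);T=tcp_for([.5312,-.0363,.027],R)
plan(T+[0,0,.06],R,9,s)
```

```text
65 [ 0.79  0.63 -0.44  2.16 -0.99  0.65 -2.27]
72 [ 0.6   0.64 -0.22  2.09 -0.99  0.81 -2.19]
80 [ 0.4   0.68  0.01  2.01 -0.99  0.98 -2.11]
[[-8.1, 12.8, -10.4, 2.84, 0.0, -2.86], [-8.7, 11.9, -11.0, 2.84, 0.0, -2.86], [-9.3, 10.9, -11.6, 2.84, 0.0, -2.86], [-9.8, 9.8, -12.1, 2.84, 0.0, -2.86], [-10.3, 8.7, -12.6, 2.84, 0.0, -2.86], [-10.7, 7.5, -13.0, 2.84, 0.0, -2.86], [-11.0, 6.3, -13.3, 2.84, 0.0, -2.86], [-11.3, 5.1, -13.6, 2.84, 0.0, -2.86], [-11.5, 3.9, -13.8, 2.84, 0.0, -2.86]]
```

Run:
```python
from kin import *
s=robot.sense(); p=fit()
for d in (90,100,111,120,130):
  for cx in (.5312,.545):
    h=np.radians(d);R=toolR(h,np.pi/4,-1)
    T=tcp_for([cx,-.0363,.027],R); print(d,cx,[IK(T,R,p,s["qpos"]+[0,0,a,0,0,0,0])[0].round(2) for a in(0,-.4)])
h=np.radians(111.3);R=toolR(h,np.pi/4,-1);T=tcp_for([.5312,-.0363,.027],R)
plan(T+[0,0,.06],R,9,s)
```

```text
90 0.5312 [array([ 0.25,  0.74,  0.18,  1.92, -0.95,  1.14, -2.03]), array([ 0.39,  0.71,  0.  ,  1.92, -0.85,  1.06, -2.11])]
90 0.545 [array([ 0.24,  0.75,  0.18,  1.89, -0.95,  1.14, -2.05]), array([ 0.38,  0.73,  0.  ,  1.89, -0.85,  1.07, -2.13])]
100 0.5312 [array([ 0.23,  0.77,  0.17,  1.83, -0.83,  1.21, -2.01]), array([ 0.36,  0.75, -0.01,  1.83, -0.73,  1.15, -2.1 ])]
100 0.545 [array([ 0.23,  0.78,  0.17,  1.8 , -0.83,  1.22, -2.03]), array([ 0.36,  0.77, -0.01,  1.8 , -0.73,  1.16, -2.12])]
111 0.5312 [array([ 0.19,  0.81,  0.17,  1.73, -0.72,  1.3 , -1.97]), array([ 0.33,  0.79, -0.02,  1.73, -0.61,  1.24, -2.07])]
111 0.545 [array([ 0.2 ,  0.82,  0.16,  1.7 , -0.71,  1.31, -2.  ]), array([ 0.32,  0.81, -0.02,  1.7 , -0.61,  1.25, -2.09])]
120 0.5312 [array([ 0.18,  0.84,  0.14,  1.66, -0.62,  1.35, -1.95]), array([ 0.3 ,  0.82, -0.03,  1.66, -0.52,  1.31, -2.04])]
120 0.545 [array([ 0.17,  0.85,  0.14,  1.63, -0.62,  1.37, -1.96]), array([ 0.35,  0.83, -0.11,  1.63, -0.47,  1.31, -2.1 ])]
130 0.5312 [array([ 0.14,  0.87,  0.13,  1.6 , -0.52,  1.41, -1.9 ]), array([ 0.32,  0.85, -0.12,  1.6 , -0.37,  1.37, -2.04])]
130 0.545 [array([ 0.14,  0.88,  0.13,  1.56, -0.52,  1.43, -1.91]), array([ 0.26,  0.87, -0.04,  1.56, -0.42,  1.4 , -2.01])]
[[-8.0, 13.3, -10.3, -0.01, 0.0, -0.0], [-8.0, 13.3, -10.3, -0.01, 0.0, -0.0], [-8.0, 13.3, -10.3, -0.01, 0.0, -0.0], [-8.0, 13.3, -10.3, -0.01, 0.0, -0.0], [-8.0, 13.3, -10.3, -0.01, 0.0, -0.0], [-8.0, 13.3, -10.3, -0.01, 0.0, -0.0], [-8.0, 13.3, -10.3, -0.01, 0.0, -0.0], [-8.0, 13.3, -10.3, -0.01, 0.0, -0.0], [-8.0, 13.3, -10.3, -0.01, 0.0, -0.0]]
```

Request:
move_arm --pt "-4 6 -5 0 0 0 1" --pt "-8 13 -10 0 0 0 1" --pt "-10 17 -13 0 0 0 1" --pt "-10 17 -13 0 0 0 1" --pt "-10 17 -13 0 0 0 1" --pt "-10 17 -13 0 0 0 1" --pt "-10 17 -13 0 0 0 1" --pt "-6 10 -8 0 0 0 1" --pt "-4 5.6 -5 0 0 0 1" --pt "0 0 0 0 0 0 1" --pt "0 0 0 0 0 0 1"

```text
time_s: 28.08
ee_pos: [0.5293, -0.0297, 0.0763]
tcp_rot: [-0.756, 0.518, 1.827]
wrist_force: [0.3, -0.1, -1.6]
finger_gap: 0.0596
```

Run:
```python
from kin import *
s=rec(); snap("wrist","w15"); snap("scene","s15"); snap("top","t15"); crop("s15",200,130,360,250,5,"s15c")
R=toolR(G,np.pi/4,-1);T=tcp_for([.5312,-.0363,.027],R)
delta(T,R,s)
```

```text
t 28.07 q [ 0.187  0.705  0.179  1.747 -0.686  1.371 -2.034] p [ 0.5293 -0.0297  0.0763] gap 0.0596 F [ 0.3 -0.1 -1.6]
[[-0.257, -0.932, -0.256], [0.659, -0.362, 0.659], [-0.707, 0.001, 0.707]]
shift first (mm, current axes) [ 42.76   0.55 -42.67] turn [-0.06  0.03  0.  ] | shift in target axes [ 42.78   0.6  -42.65]
```

View pics/s15c.png

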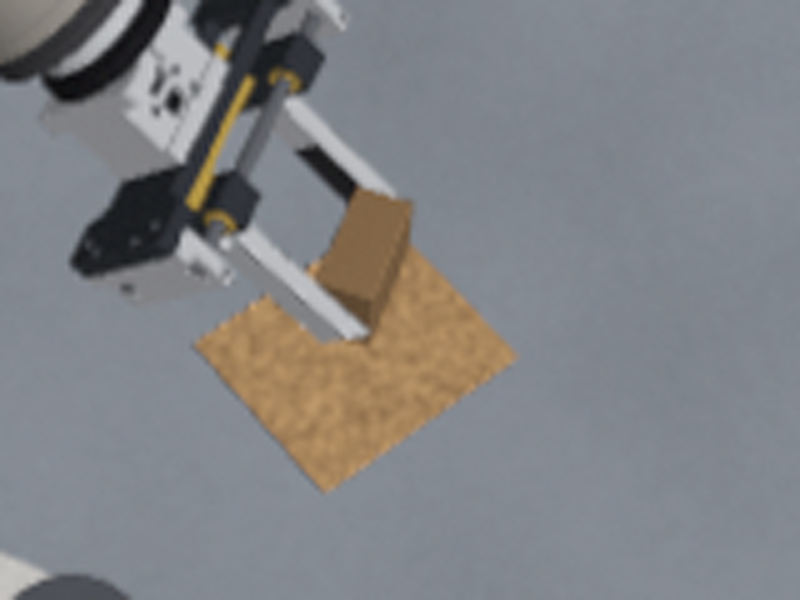

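View pics/t15.png

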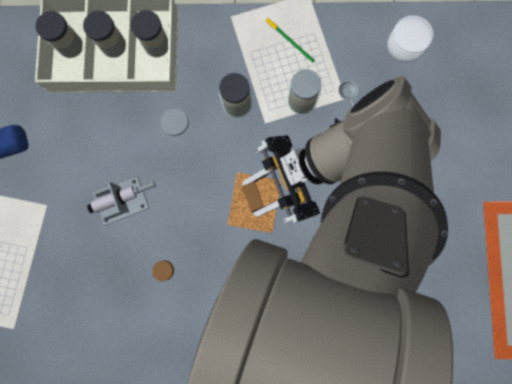

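The brick is over the mat, upright, with room all round. I'll descend gently.

Request:
move_arm --pt "4 0 -4 0 0 0 1" --pt "7 0.2 -7 0 0 0 1" --pt "8 0.2 -8 0 0 0 1" --pt "8 0.1 -8 0 0 0 1" --pt "6 0 -6 0 0 0 1" --pt "4 0 -4 0 0 0 1" --pt "2 0 -2 0 0 0 1" --pt "1 0 -1 0 0 0 1" --pt "0.7 0 -0.7 0 0 0 1" --pt "0.4 0 -0.4 0 0 0 1" --pt "0 0 0 0 0 0 1" --pt "0 0 0 0 0 0 1"

```text
time_s: 29.72
ee_pos: [0.5285, -0.0307, 0.0181]
tcp_rot: [-0.756, 0.519, 1.827]
wrist_force: [-0.2, 0.2, -1.5]
finger_gap: 0.0598
```

Run:
```python
from kin import *
s=rec(); 
R=toolR(G,np.pi/4,-1);T=tcp_for([.5312,-.0363,.027],R)
delta(T,R,s)
```

```text
t 29.73 q [ 0.199  0.789  0.164  1.752 -0.706  1.299 -1.98 ] p [ 0.5285 -0.0307  0.0181] gap 0.0598 F [-0.2  0.2 -1.5]
[[-0.257, -0.932, -0.255], [0.659, -0.362, 0.659], [-0.707, 0.001, 0.707]]
shift first (mm, current axes) [ 2.1  -0.48 -1.08] turn [-0.12  0.01  0.02] | shift in target axes [ 2.1  -0.48 -1.08]
```

About 2.2 mm remains above the mat. I'll lower in 0.3 mm steps.

Request:
move_arm --pt "0.3 0 -0.3 0 0 0 1" --pt "0.3 0 -0.3 0 0 0 1" --pt "0.3 0 -0.3 0 0 0 1" --pt "0.2 0 -0.2 0 0 0 1" --pt "0.2 0 -0.2 0 0 0 1" --pt "0 0 0 0 0 0 1"

```text
time_s: 30.48
ee_pos: [0.5285, -0.0307, 0.0162]
tcp_rot: [-0.755, 0.519, 1.827]
wrist_force: [-0.8, 0.8, -1.1]
finger_gap: 0.0598
```

Run:
```python
from kin import *
s=rec(); 
R=toolR(G,np.pi/4,-1);T=tcp_for([.5312,-.0363,.027],R)
print((s["ee_pos"]-T)*1000)
```

```text
t 30.48 q [ 0.199  0.791  0.164  1.752 -0.707  1.297 -1.978] p [ 0.5285 -0.0307  0.0162] gap 0.0598 F [-0.8  0.8 -1.1]
[[-0.257, -0.932, -0.255], [0.659, -0.362, 0.659], [-0.707, 0.001, 0.707]]
[-0.21046751 -0.86281432  0.33043534]
```

Request:
move_arm --pt "0.2 0 -0.2 0 0 0 1" --pt "0.2 0 -0.2 0 0 0 1" --pt "0 0 0 0 0 0 1" --pt "0 0 0 0 0 0 1"

```text
time_s: 30.98
ee_pos: [0.5285, -0.0307, 0.0157]
tcp_rot: [-0.755, 0.519, 1.827]
wrist_force: [0.7, 0.2, -1.4]
finger_gap: 0.0598
```

Run:
```python
from kin import *
s=rec()
```

```text
t 30.98 q [ 0.2    0.792  0.164  1.752 -0.707  1.296 -1.977] p [ 0.5285 -0.0307  0.0157] gap 0.0598 F [ 0.7  0.2 -1.4]
[[-0.257, -0.932, -0.255], [0.659, -0.362, 0.659], [-0.707, 0.001, 0.707]]
```

Request:
move_arm --pt "0.2 0 -0.2 0 0 0 1" --pt "0.2 0 -0.2 0 0 0 1" --pt "0 0 0 0 0 0 1"

```text
time_s: 31.35
ee_pos: [0.5285, -0.0307, 0.0153]
tcp_rot: [-0.755, 0.519, 1.827]
wrist_force: [-0.2, -1.0, 2.2]
finger_gap: 0.0597
```

Request:
move_arm --pt "0.2 0 -0.2 0 0 0 1" --pt "0 0 0 0 0 0 1"

```text
time_s: 31.6
ee_pos: [0.5285, -0.0308, 0.0152]
tcp_rot: [-0.755, 0.518, 1.827]
wrist_force: [-0.5, -1.2, 5.9]
finger_gap: 0.0597
```

Run:
```python
from kin import *
s=rec(); snap("wrist","w16"); snap("scene","s16"); crop("s16",200,130,360,250,5,"s16c")
```

```text
t 31.6 q [ 0.2    0.793  0.163  1.752 -0.708  1.296 -1.977] p [ 0.5285 -0.0308  0.0152] gap 0.0597 F [-0.5 -1.2  5.9]
[[-0.256, -0.932, -0.255], [0.659, -0.362, 0.659], [-0.707, 0.001, 0.707]]
```

View pics/s16c.png

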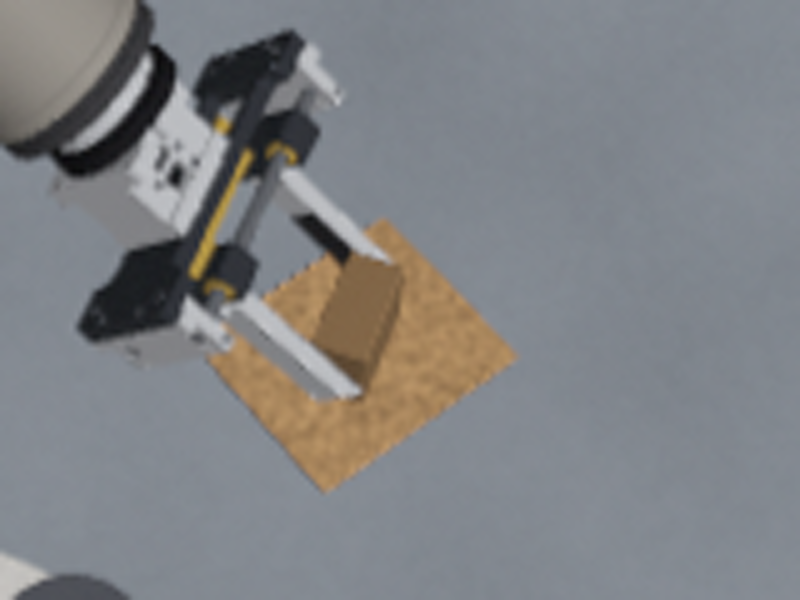

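It touches at about 6 N and stands well inside the mat. I'll ease up by a hair and open.

Request:
move_arm --pt "-0.1 0 0.1 0 0 0 1" --pt "0 0 0 0 0 0 1" --pt "0 0 0 0 0 0 0.2" --pt "0 0 0 0 0 0 -0.2" --pt "0 0 0 0 0 0 -0.4" --pt "0 0 0 0 0 0 -0.6" --pt "0 0 0 0 0 0 -1" --pt "0 0 0 0 0 0 -1" --pt "0 0 0 0 0 0 -1" --pt "0 0 0 0 0 0 -1" --pt "0 0 0 0 0 0 -1"

```text
time_s: 33.08
ee_pos: [0.5285, -0.0307, 0.015]
tcp_rot: [-0.756, 0.519, 1.827]
wrist_force: [1.0, -0.2, 1.1]
finger_gap: 0.0938
```

Run:
```python
from kin import *
s=rec(); snap("wrist","w17"); snap("scene","s17"); crop("s17",200,130,360,250,5,"s17c")
```

```text
t 33.08 q [ 0.2    0.793  0.163  1.752 -0.708  1.296 -1.977] p [ 0.5285 -0.0307  0.015 ] gap 0.0938 F [ 1.  -0.2  1.1]
[[-0.257, -0.932, -0.255], [0.659, -0.362, 0.659], [-0.707, 0.001, 0.707]]
```

View pics/s17c.png

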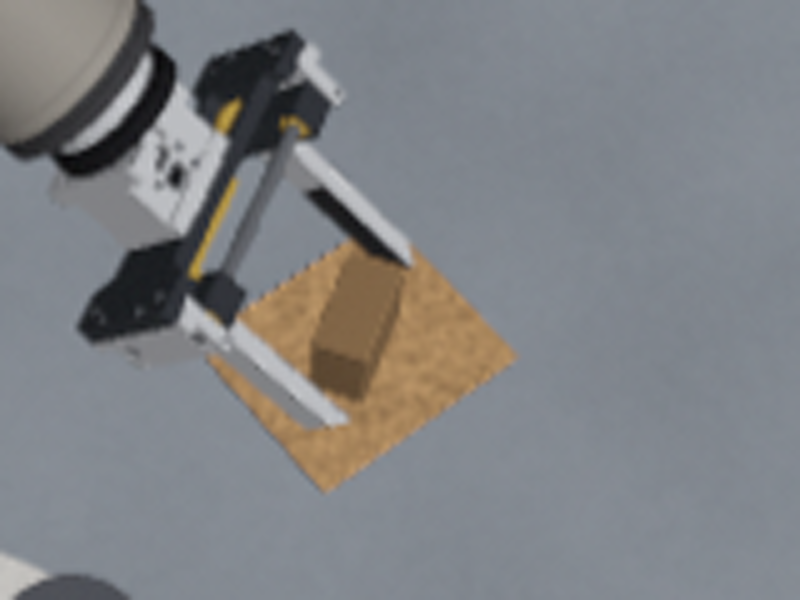

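View pics/w17.png

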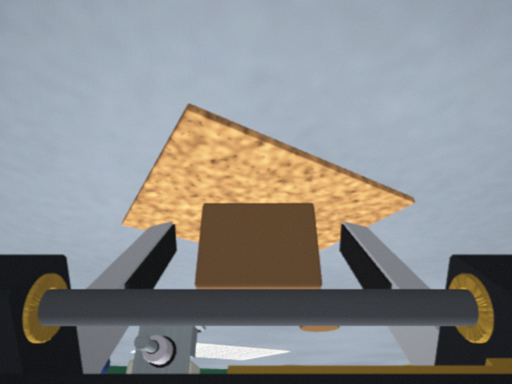

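The brick stands free between the open fingers. I'll retreat along the finger axis.

Request:
move_arm --pt "-4 0 0 0 0 0 -1" --pt "-8 0 0 0 0 0 -1" --pt "-12 0 0 0 0 0 -1" --pt "-15 0 0 0 0 0 -1" --pt "-15 0 0 0 0 0 -1" --pt "-15 0 0 0 0 0 -1" --pt "-15 0 0 0 0 0 -1" --pt "-15 0 10 0 0 0 -1" --pt "-10 0 10 0 0 0 -1" --pt "-5 0 5 0 0 0 -1" --pt "0 0 0 0 0 0 -1" --pt "0 0 0 0 0 0 -1"

```text
time_s: 34.67
ee_pos: [0.5511, -0.0891, 0.1129]
tcp_rot: [-0.755, 0.519, 1.827]
wrist_force: [0.3, 0.1, -0.2]
finger_gap: 0.0941
```

Run:
```python
from kin import *
s=rec(); snap("top","t18"); snap("scene","s18"); crop("s18",200,130,360,250,5,"s18c")
c=load("top0"); d=load("t18")
W=cloud(load("t18")); m=(W[...,2]>.043)&(W[...,2]<.057); m[:,:225]=0;m[:,285:]=0;m[:165]=0;m[240:]=0
P=W[m]; print(len(P), P.mean(0), cv2.minAreaRect((P[:,:2]*1000).astype(np.float32)))
a=cv2.absdiff(c["frame"],d["frame"]).max(2); 
for n,(u,v) in dict(gauge=(120,200),disc=(163,271),lid=(174,122),jar=(235,92),jar2=(305,90),dish=(407,134),spoon=(355,110),tw=(382,280)).items(): print(n,(a[v-20:v+20,u-20:u+20]>40).sum())
```

```text
t 34.67 q [ 0.24   0.717  0.212  1.622 -0.645  1.497 -2.046] p [ 0.5511 -0.0891  0.1129] gap 0.0941 F [ 0.3  0.1 -0.2]
[[-0.257, -0.932, -0.255], [0.659, -0.362, 0.659], [-0.707, 0.002, 0.708]]
335 [ 0.53112322 -0.03573061  0.0490916 ] ((531.2116088867188, -35.68989562988281), (59.64845657348633, 29.827165603637695), 21.12665557861328)
gauge 0
disc 0
lid 0
jar 0
jar2 0
dish 1080
spoon 123
tw 552
```

View pics/s18.png

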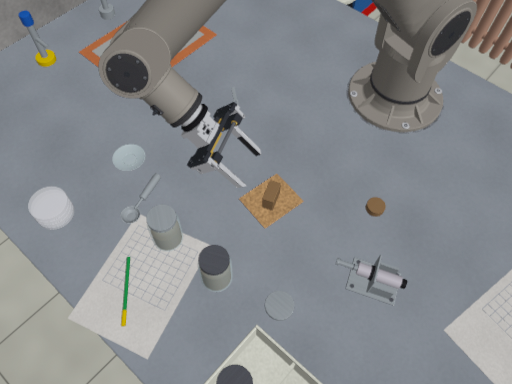

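View pics/t18.png

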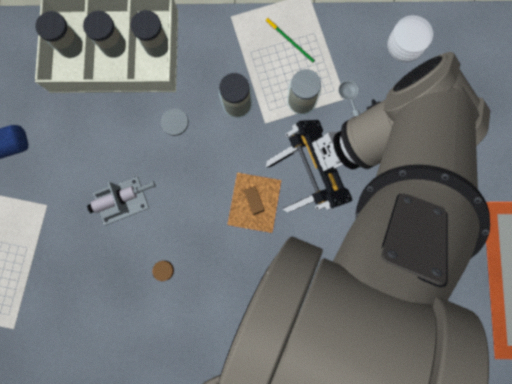

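The brick stands centred on the mat (top face 60 x 30 mm at a height of about 49 mm). The plunger is out again, and the bystanders look the same; the remaining differences come from the arm blocking the view.

Run:
```python
from station import robot
print(robot.close_job())
```

```text
the job is handed in; nothing more can be done
None
```

I pressed the brick on the penetrometer as asked and stood it on one long narrow edge on the mat. The job was handed in at about 34.7 s, within the 69 s allowed.

- **Presses:** I pressed the middle of a long narrow edge first, then turned the brick and pressed the middle of a broad face. Both times the dark ring reached the barrel. The force along the plunger ended at 12.4 N and 13.6 N, above the 9 N spring force, so it was at its stop. Alignment error was under 0.5 mm and 0.2°, going by the arm's own readings and the measured tip position.
- **Placing:** The brick first touched the mat about 0.6 mm lower than I had calculated, so I lowered it in small steps until I felt contact at about 6 N, then let go.
- **Last checks:** The brick's upper face measured 60 x 30 mm at a height of 49 mm, centred on the mat to about 1 mm. The gripper is open and clear of everything, and the plunger is back out.
- **Other objects:** The gauge, disc, lid and both jars showed no change in the top view. The arm blocked the top view of the dish, spoon and tweezers. The dish and spoon look unmoved in the scene camera, but I did not separately confirm the tweezers, which lay well away from every path the arm took.

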